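# Pack each power adapter with its network device

### The job

The four white card trays each hold one network device and have an empty bay in front of it. Put every black power adapter into the bay of the device it belongs to: the biggest adapter with the biggest device, the second biggest with the second biggest, and so on down to the smallest. Each must lie flat on its bottom in the middle of its bay with its length pointing towards the device, set down rather than dropped; leave the mouse and the eraser where they are.

Things in the scene. Friction and masses are not known exactly. Their poses are not given: they have to be found in the camera images.
- adapter_a_mid (a point): Biggest power adapter: black plastic brick 116 long x 56 wide x 34 high (mm), about 360 g, no lead, loose, lying flat on the desk with its small grey plate on top. The point is its centre, half-way up; x runs along its length, y across its width, z up.
- adapter_b_mid (a point): Second biggest power adapter: black plastic brick 92 long x 48 wide x 32 high (mm), about 240 g, no lead, loose, lying flat on the desk with its small grey plate on top. The point is its centre, half-way up; x runs along its length, y across its width, z up.
- adapter_c_mid (a point): Third biggest power adapter: black plastic brick 70 long x 40 wide x 30 high (mm), about 150 g, no lead, loose, lying flat on the desk with its small grey plate on top. The point is its centre, half-way up; x runs along its length, y across its width, z up.
- adapter_d_mid (a point): Smallest power adapter: black plastic brick 48 long x 34 wide x 28 high (mm), about 80 g, no lead, loose, lying flat on the desk with its small grey plate on top. The point is its centre, half-way up; x runs along its length, y across its width, z up.
- bay_a (a point): Empty bay of the fixed white card tray of the biggest device: a grey metal network switch with six sockets and vent slits, 106 wide x 84 deep x 36 high (mm). The point: centre of the bay floor, 4 mm above the desk; x along the desk towards the device, y across, z up. Inside 140 (x) by 106 (y); rim 4 thick, 10 above the floor. The device begins 78 from the point along x.
- bay_b (a point): Empty bay of the fixed white card tray of the second biggest device: a black wireless router with two folded grey aerials, 88 wide x 80 deep x 28 high (mm). The point: centre of the bay floor, 4 mm above the desk; x along the desk towards the device, y across, z up. Inside 116 (x) by 98 (y); rim 4 thick, 10 above the floor. The device begins 66 from the point along x.
- bay_c (a point): Empty bay of the fixed white card tray of the third biggest device: a grey plastic modem with two sockets, 70 wide x 66 deep x 24 high (mm). The point: centre of the bay floor, 4 mm above the desk; x along the desk towards the device, y across, z up. Inside 94 (x) by 90 (y); rim 4 thick, 10 above the floor. The device begins 55 from the point along x.
- bay_d (a point): Empty bay of the fixed white card tray of the smallest device: a small black hub with one socket and a round white button, 50 wide x 48 deep x 20 high (mm). The point: centre of the bay floor, 4 mm above the desk; x along the desk towards the device, y across, z up. Inside 72 (x) by 84 (y); rim 4 thick, 10 above the floor. The device begins 44 from the point along x.
- mouse_mid (a point): Bystander: white computer mouse 105 x 60 x 32 mm, loose, off to the left; the point is its centre, half-way up. To be left alone.
- eraser_mid (a point): Bystander: whiteboard eraser 130 x 52 x 32 mm, grey felt with a blue back, loose, off to the right; the point is its centre, half-way up. To be left alone.
Mind the look-alikes: they are no part of the job. What is shaped like the part that bears adapter_a_mid but orange or pink is not meant.

How it is judged:
By the outcome, as a careful person would: the job done as asked, in the order asked, and still so for the second after the job is handed in, with the robot touching nothing.
It also fails if it takes over 99 s, if anything falls off the work surface, if the arm or the gripper's body presses on something with over 40 N, if the wrist force passes 120 N, or if a joint passes its speed limit or range.

### The arm

A 7-joint arm with a two-finger parallel gripper is mounted at the origin on the work surface. World frame = base frame: x ahead of the robot, y to its left, z up, the work surface at z = 0. Lengths are in m, angles in rad, forces in N, time in s.
With the tool pointing down it reaches from about 0.425 to 0.925 m from the base axis. Payload 6.8 kg.
Tool frame: the origin (TCP) lies midway between the tips of the shut fingers; the grasp point (between the pads) lies 19 mm behind it; x points along the fingers, z is the direction in which the jaws open and shut, and the axes are right-handed (so a half turn about x gives the same grasp; the last joint's range is limited). The gripper opens to 85 mm and grips with 20 to 120 N. Pads are 22 mm wide; open, the fingers measure 114 mm over their backs; the gripper's body (76 mm by 85 mm) begins 54 mm behind the grasp point. The pads swing forward as they close: fully open they stand 13 mm farther back than shut.
Start: joints at [-1.344, 0.477, 0.022, 1.555, -0.011, 1.109, -0.083], TCP at [0.222, 0.638, 0.231] pointing down, gripper open.
Joint ranges: [-2.96, 2.96], [-0.34, 2.1], [-1.41, 1.46], [0.24, 2.44], [-1.37, 4.51], [0.17, 1.92], [-2.96, 2.96]. Speed limits (rad/s): [2.39, 2.39, 3.14, 3.14, 3.14, 3.14, 3.14].

### API

Orientations are given as a unit quaternion [w, x, y, z].
In Python, from station import bot gives the robot as it stands. The module is installed in compiled form; this text tells all that it offers.
- The arm moves only by the shell command python3 -m jog 'ROWS' [FORCE]. ROWS is text: rows parted by semicolons, each of 7 numbers parted by spaces: the shift along the tool's x, y, z in mm, then the turn, a rotation vector about the tool's x, y, z in units of 6 degrees (1.0 is 6 degrees), then the finger opening in mm, from 0 to 85.4. A call has 1 to 5 rows; each row shifts and turns the commanded pose from where the row before left it, along the tool's axes as they then stand; what a row does not reach is not made up. A row lasts 1/10 s, in which the tool goes at most 50 mm and 8.59 degrees, less where a joint would pass 70% of its speed; a pose out of reach is approached as far as the arm can. A call with a gripper value outside its range is refused whole. The fingers move at their own pace and stop on an object; FORCE is the grip in N (left out, the last holds). Time passes only in rows, so rows that do not move let the fingers close. It gives the time, the measured TCP pose, the force and the opening at its end, in the units of the state.
- bot.get_obs(): the state, without advancing time (a new reading comes with each control period).
- bot.read_camera(name): name is "side" or "top" or "wrist"; returns (picture, depth): 420x560x3 uint8, red, green, blue; 420x560 float32, m along the optical axis (not along the pixel's ray), 0 where there is no reading.
- bot.calibration(name): a dict with "fx", "fy", "cx", "cy" (pixels), "D" ([k1, k2, p1, p2, k3] as OpenCV has them; the pictures are not rectified), "T" (4x4, takes a point from camera to world coordinates). Camera axes: x right, y up, looking along -z (the intrinsics and any distortion apply to the point x, -y, -z); pixel columns grow to the right and rows downward; lengths in m; the calibration is good to about 2 mm. A picture is of the moment at which its call begins: read the wrist's pose just before it. calibration takes no time and is no camera call; for the wrist camera it gives the pose at the moment of the call.
- bot.hand_in(): hands the job in, once; it reports no verdict.
The state is a dict: "t": time; "q": joint angles; "joint_vel": joint speeds; "joint_torque": joint torques, N m; "eef_pos": TCP position; "tool_rot": TCP orientation; "contact_force": force on the tool from outside, world axes, zero at the start; "torque": the same for the moment, N m; "gripper_width": opening from 0.0 (shut) to 1.0 (fully open).
Only numpy, scipy, OpenCV 4.12 (cv2) and the standard library are available. Lean on these libraries where they do the work, as an engineer would, in place of code of your own. Each camera call takes 0.05 s, during which the arm holds its last target.

## Working session

There is one attempt and no reset: what is moved stays moved. The work goes in short steps, Python scripts to look and compute and a shell command to move; the robot and the scene stay as the last step left them, time stands still between calls to the robot, and variables do not carry over. Pictures are saved under pics/ and viewed, and the job is handed in when it is done.

```bash
mkdir -p pics; cat > h.py <<'E'
import numpy as np,cv2
from station import bot
def shot(n,tag):
    cal=bot.calibration(n); im,d=bot.read_camera(n)
    cv2.imwrite(f'pics/{tag}.png',im[:,:,::-1]); np.savez(f'pics/{tag}.npz',im=im,d=d,**{k:np.array(v) for k,v in cal.items()})
def load(tag): return np.load(f'pics/{tag}.npz')
def ray(c,u,v):
    K=np.array([[c['fx'],0,c['cx']],[0,c['fy'],c['cy']],[0,0,1]],float)
    p=cv2.undistortPoints(np.array([[[u,v]]],float),K,np.array(c['D'],float))[0,0]
    T=c['T']; return T[:3,3],T[:3,:3]@np.array([p[0],-p[1],-1])
def atz(c,u,v,z):
    o,d=ray(c,u,v); return o+d*(z-o[2])/d[2]
def dep(c,u,v):
    o,d=ray(c,u,v); return o+d*c['d'][int(round(v)),int(round(u))]
E
python3 - <<'E'
from h import *
o=bot.get_obs();print(o)
shot('top','top0');shot('side','side0');shot('wrist','wr0')
for n in('top0','side0','wr0'):
  c=load(n);print(n,c['T'].round(3).tolist(),c['fx'],c['D'])
E
```

```text
{'t': 0.0, 'q': array([-1.34409497,  0.4778306 ,  0.02236344,  1.55643867, -0.01148607,
        1.10930492, -0.08307816]), 'joint_vel': array([ 5.31712668e-04, -2.72291369e-05, -2.71724963e-04, -2.32116279e-04,
        9.83403762e-04,  1.30406683e-03,  1.73279336e-03]), 'joint_torque': array([ 4.63022825e-04, -5.96457875e+01,  1.60829075e+00, -2.81190187e+01,
        1.25413650e-02,  9.27196088e-03, -6.21903041e-06]), 'eef_pos': array([0.22163085, 0.63695432, 0.23031113]), 'tool_rot': array([ 0.5758157 , -0.41013357,  0.57681316,  0.4092839 ]), 'contact_force': array([ 0.21869293, -0.00096148,  0.15036058]), 'torque': array([-0.00479834,  0.00509084, -0.03398328]), 'gripper_width': 0.9987956841100507}
top0 [[-0.013, 0.992, -0.129, 0.235], [-1.0, -0.013, 0.004, -0.064], [0.003, 0.129, 0.992, 1.496], [0.0, 0.0, 0.0, 1.0]] 393.7857228180163 [-0.06448757  0.          0.          0.          0.        ]
side0 [[-1.0, 0.025, -0.008, 0.389], [-0.024, -0.729, 0.685, 0.947], [0.011, 0.685, 0.729, 1.127], [0.0, 0.0, 0.0, 1.0]] 484.5930899184166 [-0.1679036  0.         0.         0.         0.       ]
wr0 [[0.329, -0.909, -0.254, 0.158], [0.944, 0.317, 0.09, 0.66], [-0.001, -0.269, 0.963, 0.372], [0.0, 0.0, 0.0, 1.0]] 292.4498757164506 [-0.01008402  0.          0.          0.          0.        ]
```

View pics/top0.png

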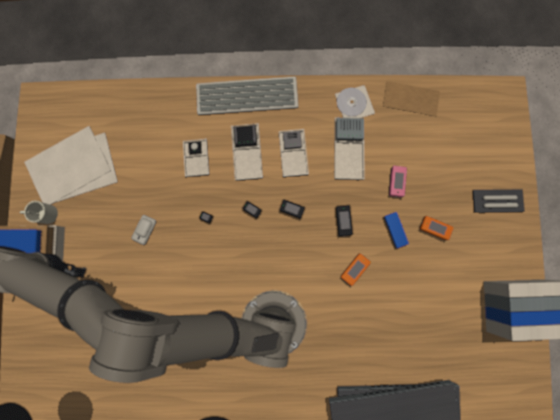

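View pics/side0.png

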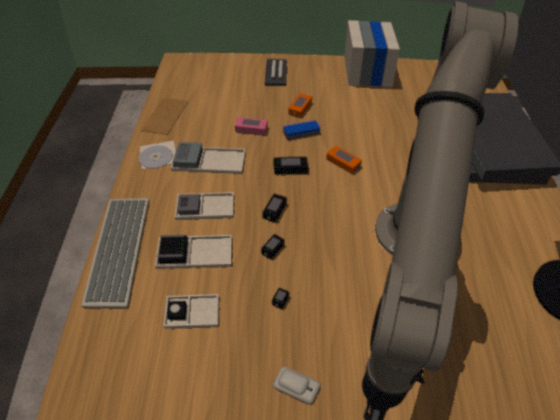

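View pics/wr0.png

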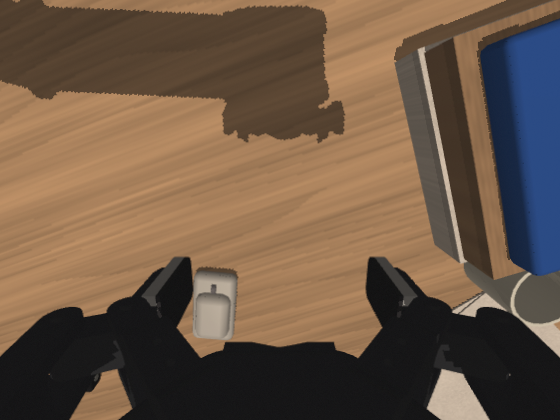

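The top view shows trays d (196,158), b (247,152), c (293,154) and a (350,150), each with its device on the far side. The adapters are d (206,217), c (252,209), b (292,209) and a (344,221). The orange, pink and blue bricks and the mouse (144,229) are not part of the job. Next I'll get coarse positions from depth and both views.

```bash
python3 - <<'E'
from h import *
c=load('top0');s=load('side0')
P={'a':((344,221),(291,166)),'b':((292,209),(275,208)),'c':((252,209),(273,246)),'d':((206,217),(281,298))}
for k,(t,q) in P.items(): print(k,dep(c,*t).round(3),dep(s,*q).round(3),atz(c,*t,.032).round(3),atz(s,*q,.032).round(3))
B={'a':((349.5,160),(214,160)),'b':((248,164.5),(209,251)),'c':((294.5,163.5),(215,206)),'d':((197,165.5),(200,311))}
for k,(t,q) in B.items(): print('bay',k,dep(c,*t).round(3),dep(s,*q).round(3))
R=cv2.Rodrigues
from scipy.spatial.transform import Rotation as Ro
o=bot.get_obs();q=o['tool_rot'];print(Ro.from_quat([q[1],q[2],q[3],q[0]]).as_matrix().round(3),o['eef_pos'])
im=cv2.imread('pics/side0.png')[110:340,140:320];cv2.imwrite('pics/s_z.png',cv2.resize(im,None,fx=2.6,fy=2.6,interpolation=2))
im=cv2.imread('pics/top0.png')[110:240,170:370];cv2.imwrite('pics/t_z.png',cv2.resize(im,None,fx=4,fy=4,interpolation=2))
E
```

```text
a [ 0.376 -0.268  0.031] [ 0.376 -0.25   0.033] [ 0.376 -0.268  0.032] [ 0.376 -0.251  0.032]
b [ 0.423 -0.074  0.035] [ 0.423 -0.055  0.035] [ 0.424 -0.074  0.032] [ 0.423 -0.058  0.032]
c [0.426 0.076 0.031] [0.424 0.089 0.032] [0.425 0.076 0.032] [0.424 0.09  0.032]
d [0.398 0.25  0.027] [0.396 0.26  0.027] [0.397 0.249 0.032] [0.396 0.263 0.032]
bay a [ 0.618 -0.301  0.001] [ 0.644 -0.302  0.005]
bay b [0.604 0.095 0.001] [0.609 0.097 0.01 ]
bay c [ 0.607 -0.086 -0.003] [ 0.614 -0.086  0.004]
bay d [0.602 0.293 0.007] [0.611 0.292 0.001]
[[-0.    -0.944  0.329]
 [-0.001  0.329  0.944]
 [-1.    -0.    -0.001]] [0.22169444 0.63707408 0.23053504]
```

View pics/t_z.png

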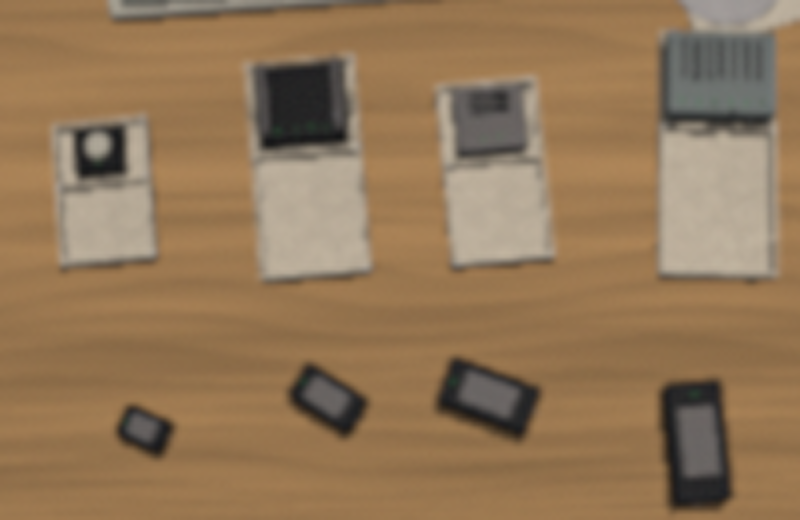

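View pics/s_z.png

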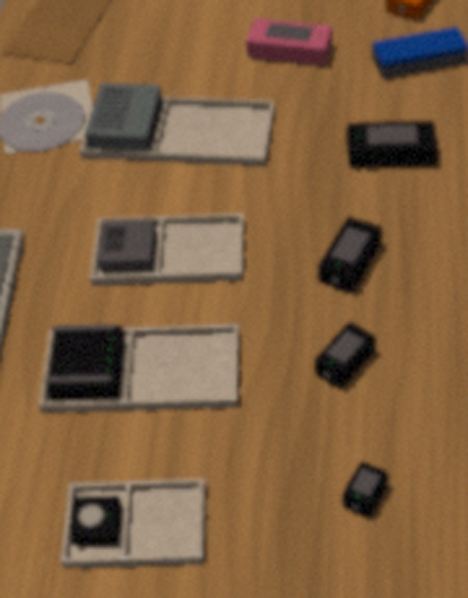

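```bash
cat >> h.py <<'E'
from scipy.spatial.transform import Rotation as Ro
def Rt(psi): # psi deg, jaw direction
    p=np.radians(psi); z=np.array([np.cos(p),np.sin(p),0]); x=np.array([0,0,-1.]); return np.c_[x,np.cross(z,x),z]
def cur():
    o=bot.get_obs();q=o['tool_rot'];return o,np.array(o['eef_pos']),Ro.from_quat([q[1],q[2],q[3],q[0]])
def go(x,y,z,psi):
    o,p,R=cur(); M=R.as_matrix(); ps=np.degrees(np.arctan2(M[1,2],M[0,2]))
    d=np.array([x,y,z])-p
    print('t',round(o['t'],2),'pos',(p*1000).round(1),'psi',ps.round(2),'w',round(o['gripper_width']*85.4,1),'F',o['contact_force'].round(1))
    print(' shift in current axes mm',(1000*M.T@d).round(1),' in final axes',(1000*Rt(psi).T@d).round(1),' turn units',(np.degrees((R.inv()*Ro.from_matrix(Rt(psi))).as_rotvec())/6).round(2))
E
python3 -c "
from h import *
go(.56,.13,.25,71);"
```

```text
t 0.15 pos [221.7 637.1 230.5] psi 70.82 w 85.3 F [-0.1  0.7  0.2]
 shift in current axes mm [ -18.9 -486.2 -367.8]  in final axes [ -19.5 -485.  -369.3]  turn units [-0.03 -0.01  0.  ]
```

```bash
python3 -m jog '-1.5 -20 -15 0 0 0 85; -1.5 -36 -27 0 0 0 85; -1.5 -36 -27 0 0 0 85; -1.5 -36 -27 0 0 0 85; -1.5 -36 -27 0 0 0 85'; python3 -m jog '-1.5 -36 -27 0 0 0 85; -1.5 -36 -27 0 0 0 85; -1.5 -36 -27 0 0 0 85; -1.5 -36 -27 0 0 0 85; -1.5 -36 -27 0 0 0 85'; python3 -m jog '-1.5 -36 -27 0 0 0 85; -1.5 -36 -27 0 0 0 85; -1.5 -36 -27 0 0 0 85; -1.5 -36 -28 0 0 0 85; 0 0 0 0 0 0 85'
python3 -c "
from h import *
go(.56,.13,.25,71);shot('wrist','wr1');print(load('wr1')['T'].round(3))"
```

```text
t: 0.65
eef_pos: [0.337, 0.4657, 0.2386]
tool_rot: [0.576, -0.41, 0.576, 0.41]
contact_force: [0.5, -0.3, -0.1]
gripper_width: 0.993
t: 1.15
eef_pos: [0.4625, 0.2791, 0.2463]
tool_rot: [0.576, -0.41, 0.576, 0.41]
contact_force: [-0.0, 0.6, -0.1]
gripper_width: 0.997
t: 1.65
eef_pos: [0.5651, 0.1228, 0.2526]
tool_rot: [0.578, -0.408, 0.579, 0.405]
contact_force: [-0.3, -0.6, -0.2]
gripper_width: 0.997
t 1.65 pos [565.1 122.8 252.6] psi 70.21 w 85.2 F [-0.3 -0.6 -0.2]
 shift in current axes mm [2.6 7.2 5.1]  in final axes [2.6 7.1 5.2]  turn units [-0.13 -0.02  0.03]
[[ 0.339 -0.905 -0.256  0.501]
 [ 0.941  0.326  0.094  0.146]
 [-0.002 -0.272  0.962  0.394]
 [ 0.     0.     0.     1.   ]]
```

View pics/wr1.png

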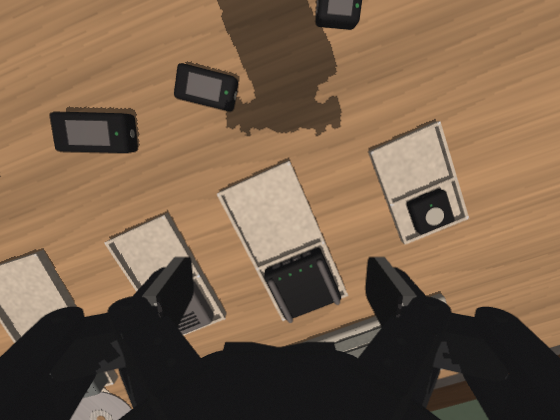

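The wrist view shows adapters c (206,87), b (95,132) and d (338,8, cut off), and the bays of c (160,250), b (270,215) and d (412,160). Next I turn the wrist to the placing side and look from there.

```bash
python3 -m jog '0 0 0 0.8 0 0 85; 0 0 0 1.4 0 0 85; 0 0 0 1.4 0 0 85; 0 0 0 1.4 0 0 85; 0 0 0 1.4 0 0 85'; python3 -m jog '0 0 0 1.4 0 0 85; 0 0 0 1.4 0 0 85; 0 0 0 1.4 0 0 85; 0 0 0 1.4 0 0 85; 0 0 0 1.4 0 0 85' ; python3 -m jog '0 0 0 1.4 0 0 85; 0 0 0 1.4 0 0 85; 0 0 0 1.4 0 0 85; 0 0 0 1.4 0 0 85; 0 0 0 1.4 0 0 85'; python3 -m jog '0 0 0 1.4 0 0 85; 0 0 0 1.4 0 0 85; 0 0 0 1.4 0 0 85; 0 0 0 1.4 0 0 85; 0 0 0 1 0 0 85'
python3 -c "
from h import *
go(.45,-.18,.25,-90)"
```

```text
t: 2.2
eef_pos: [0.5612, 0.1322, 0.2519]
tool_rot: [0.679, -0.196, 0.68, 0.196]
contact_force: [-0.5, 0.5, -1.2]
gripper_width: 0.993
t: 2.7
eef_pos: [0.5612, 0.1323, 0.2519]
tool_rot: [0.704, 0.061, 0.705, -0.06]
contact_force: [-0.3, 0.0, 0.1]
gripper_width: 0.997
t: 3.2
eef_pos: [0.5612, 0.1323, 0.2519]
tool_rot: [0.636, 0.309, 0.637, -0.309]
contact_force: [-0.6, -0.7, -0.3]
gripper_width: 0.998
t: 3.7
eef_pos: [0.5612, 0.1324, 0.2518]
tool_rot: [-0.494, -0.506, -0.494, 0.506]
contact_force: [0.4, 0.0, 0.5]
gripper_width: 0.997
t 3.7 pos [561.2 132.4 251.8] psi -91.36 w 85.2 F [0.4 0.  0.5]
 shift in current axes mm [   1.8 -103.7  314.9]  in final axes [   1.8 -111.2  312.4]  turn units [-0.23 -0.01  0.01]
```

```bash
python3 -c "
from h import *
shot('wrist','wr2')"; python3 -m jog '0 -10 20 0 0 0 85; 0 -14 45 0 0 0 85; 0 -14 45 0 0 0 85; 0 -14 45 0 0 0 85; 0 -14 45 0 0 0 85'; python3 -m jog '0 -14 45 0 0 0 85; 0 -14 45 0 0 0 85; 0 -10 25 -0.1 0 0 85; 0 0 0 -0.1 0 0 85; 0 0 0 0 0 0 85'
python3 -c "
from h import *
go(.45,-.18,.25,-90)
shot('wrist','wr3')"
```

```text
t: 4.25
eef_pos: [0.491, -0.0682, 0.2521]
tool_rot: [0.496, 0.504, 0.496, -0.504]
contact_force: [0.1, -0.6, -0.6]
gripper_width: 0.995
t: 4.75
eef_pos: [0.4517, -0.1814, 0.2522]
tool_rot: [0.5, 0.5, 0.501, -0.499]
contact_force: [0.6, -0.2, 0.5]
gripper_width: 0.993
t 4.75 pos [ 451.7 -181.4  252.2] psi -89.89 w 84.8 F [ 0.6 -0.2  0.5]
 shift in current axes mm [ 2.2 -1.7 -1.4]  in final axes [ 2.2 -1.7 -1.4]  turn units [ 0.02 -0.01 -0.  ]
```

View pics/wr2.png

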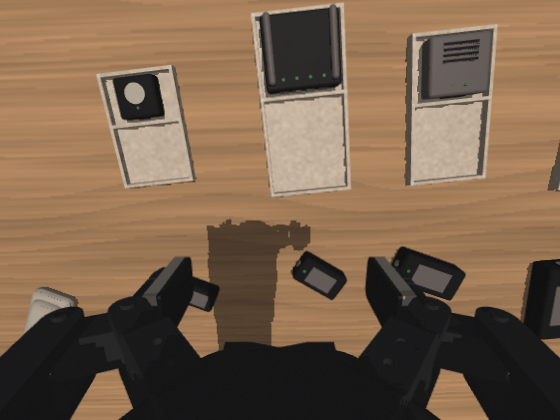

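View pics/wr3.png

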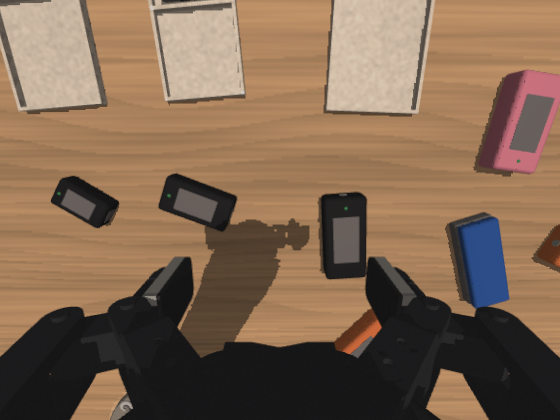

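```bash
cat >> h.py <<'E'
def zoom(tag,u0,u1,v0,v1,f,out,grid=10):
    im=cv2.imread(f'pics/{tag}.png')[v0:v1,u0:u1]; im=cv2.resize(im,None,fx=f,fy=f,interpolation=2)
    im=cv2.convertScaleAbs(im,alpha=1.3,beta=20)
    for u in range(u0-u0%-grid,u1,grid):
        x=int((u-u0+.5)*f); cv2.line(im,(x,0),(x,im.shape[0]),(0,255,255) if u%50==0 else (90,120,90),1)
        if u%50==0: cv2.putText(im,str(u),(x+2,12),0,.45,(0,0,255),1)
    for v in range(v0-v0%-grid,v1,grid):
        y=int((v-v0+.5)*f); cv2.line(im,(0,y),(im.shape[1],y),(0,255,255) if v%50==0 else (90,120,90),1)
        if v%50==0: cv2.putText(im,str(v),(2,y-2),0,.45,(0,0,255),1)
    cv2.imwrite(f'pics/{out}.png',im)
E
python3 -c "
from h import *
zoom('wr3',300,400,180,290,5.2,'z3a')
zoom('wr2',90,290,80,210,4,'z2db')"
```

```text
(no output)
```

View pics/z3a.png

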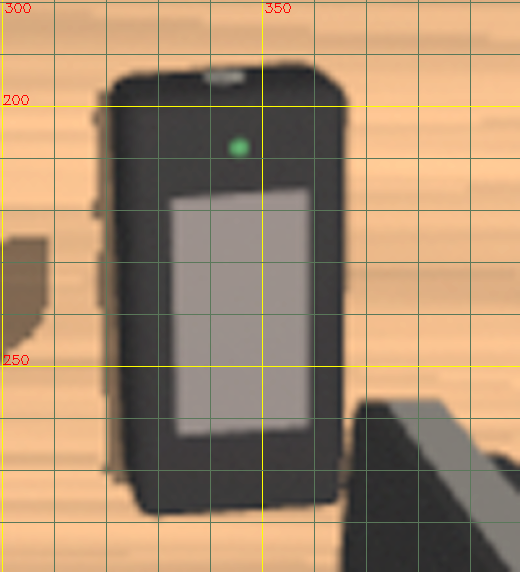

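View pics/z2db.png

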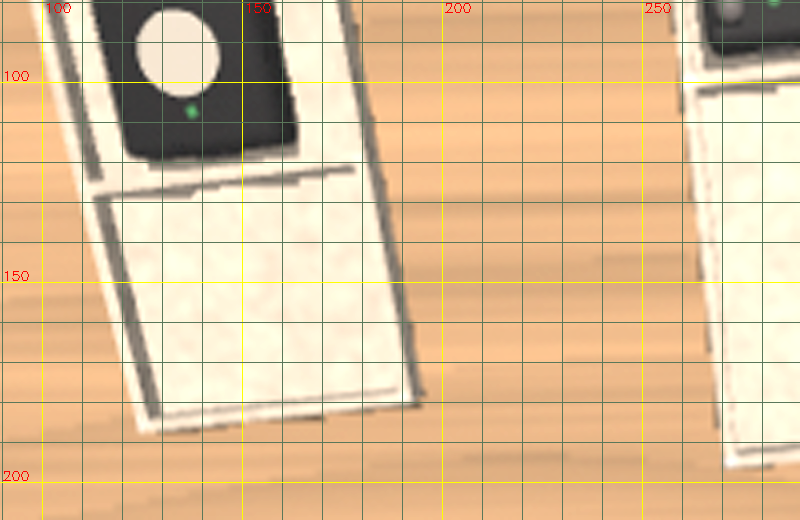

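```bash
python3 -m jog '20 -20 25 0 0 0 85; 20 -25 25 0 0 0 85; 10 -23 22 0 0 0 85; 0 0 0 0 0 0 85'
python3 -c "
from h import *
go(.38,-.255,.2,-90)
shot('wrist','wr4')
for k,t,L in (('wr3','wr3',((332.5,217.5),(358.5,215.5),(359,262),(334,263.5))),):
  c=load(k)
  for z in(.034,): print([ (1000*atz(c,*l,z)).round(1)[:2] for l in L])
zoom('wr4',190,350,120,270,4,'z4')
"
```

```text
t: 5.2
eef_pos: [0.3806, -0.2547, 0.2009]
tool_rot: [-0.498, -0.5, -0.501, 0.501]
contact_force: [-0.1, -0.7, -0.0]
gripper_width: 0.997
t 5.2 pos [ 380.6 -254.7  200.9] psi -90.12 w 85.2 F [-0.1 -0.7 -0. ]
 shift in current axes mm [ 0.9 -0.6  0.3]  in final axes [ 0.9 -0.6  0.3]  turn units [-0.02 -0.01  0.03]
[array([ 410.9, -249.8]), array([ 413.7, -283. ]), array([ 348.5, -288.6]), array([ 346.3, -255.1])]
```

View pics/wr4.png

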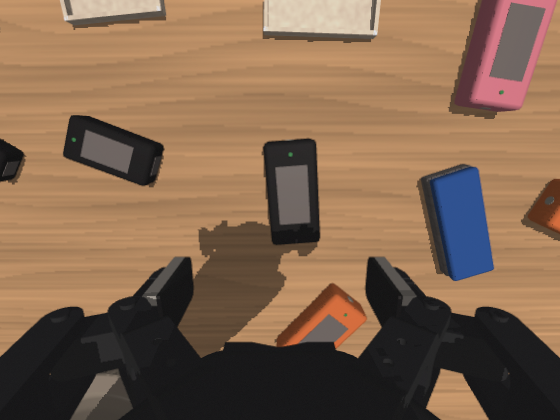

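View pics/z4.png

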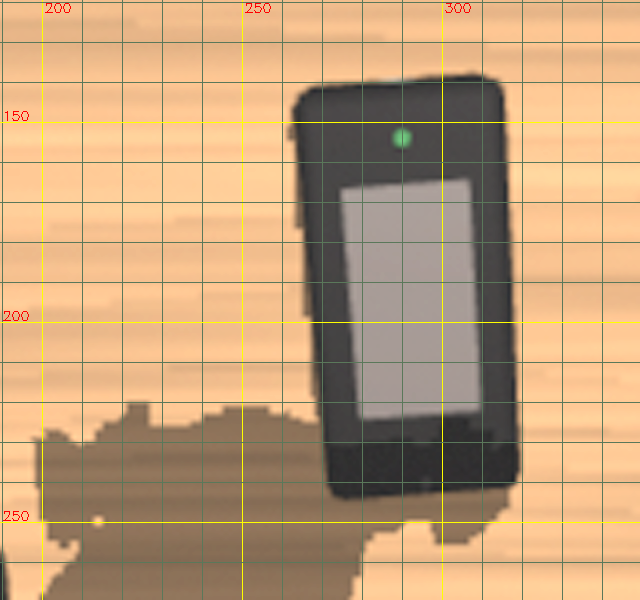

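```bash
cat >> h.py <<'E'
def tri(t1,p1,t2,p2):
    out=[]
    for a,b in zip(p1,p2):
        o1,d1=ray(load(t1),*a);o2,d2=ray(load(t2),*b)
        s,*_=np.linalg.lstsq(np.c_[d1,-d2],o2-o1,rcond=None); out.append(((o1+s[0]*d1+o2+s[1]*d2)/2*1000).round(1))
    return np.array(out)
def rect(tag,pts,z):
    P=np.array([atz(load(tag),*p,z)[:2]*1000 for p in pts]); c=P.mean(0)
    e=np.linalg.norm(np.roll(P,-1,0)-P,axis=1)
    l=(P[0]+P[1]-P[2]-P[3]); 
    print(tag,'ctr',c.round(1),'edges',e.round(1),'axis0->far deg',np.degrees(np.arctan2(l[1],l[0])).round(2)); return c
E
python3 -c "
from h import *
p4=((274.5,166.5),(307,164.3),(309.8,222),(279.3,224)); p3=((332.5,217.5),(358.5,215.5),(359,262),(334,263.5))
print(tri('wr4',p4,'wr3',p3))
rect('wr3',p3,.034);rect('wr4',p4,.034)
rect('wr4',((263,142.5),(315,138.5),(319,241.5),(271.5,244.5)),.034)
rect('wr4',((263,142.5),(315,138.5),(319,241.5),(271.5,244.5)),.030)
"
```

```text
[[ 410.8 -249.8   33.7]
 [ 412.5 -284.2   29.9]
 [ 350.  -287.9   36.7]
 [ 348.1 -254.5   37.4]]
wr3 ctr [ 379.9 -269.1] edges [33.4 65.4 33.6 64.9] axis0->far deg 4.78
wr4 ctr [ 380.  -269.1] edges [34.2 63.7 33.9 63.8] axis0->far deg 4.26
wr4 ctr [ 380.9 -268.6] edges [ 53.5 113.3  53.8 112.9] axis0->far deg 3.96
wr4 ctr [ 380.  -268.8] edges [ 54.2 114.8  54.5 114.4] axis0->far deg 3.96
```

Measured from two wrist views, the plate on adapter a is at about 34 mm height. Its centre is (380, -269) and its yaw is 4.3°.

```bash
python3 -m jog '30 0 14 -0.72 0 0 85; 40 0 0 0 0 0 85; 40 0 0 0 0 0 85; 0 0 0 0 0 0 85'
python3 -c "
from h import *
go(.380,-.269,.003,-85.7)"
```

```text
t: 5.65
eef_pos: [0.3826, -0.265, 0.0887]
tool_rot: [0.517, 0.479, 0.522, -0.481]
contact_force: [-0.8, 0.2, 0.4]
gripper_width: 0.995
t 5.65 pos [ 382.6 -265.    88.7] psi -85.45 w 85.0 F [-0.8  0.2  0.4]
 shift in current axes mm [85.7 -2.3  4.1]  in final axes [85.7 -2.9  3.8]  turn units [ 0.04 -0.04  0.07]
```

```bash
python3 -m jog '25 -2.5 4 0 0 0 85; 25 0 0 0 0 0 85; 22 0 0 0 0 0 85; 13 0 0 0 0 0 85; 0 0 0 0 0 0 85' 60
python3 -c "
from h import *
go(.380,-.269,.003,-85.7)"
python3 -m jog '0 0 0 0 0 0 40; 0 0 0 0 0 0 40; 0 0 0 0 0 0 40; 0 0 0 0 0 0 40; 0 0 0 0 0 0 40' 60
python3 -c "
from h import *
go(.380,-.269,.003,-85.7)"
```

```text
t: 6.15
eef_pos: [0.3831, -0.2713, 0.0077]
tool_rot: [0.519, 0.48, 0.519, -0.48]
contact_force: [0.2, -0.4, 0.0]
gripper_width: 0.992
t 6.15 pos [ 383.1 -271.3    7.7] psi -85.5 w 84.7 F [ 0.2 -0.4  0. ]
 shift in current axes mm [ 4.7 -2.9 -2.6]  in final axes [ 4.7 -2.9 -2.6]  turn units [ 0.03 -0.01 -0.  ]
t: 6.65
eef_pos: [0.3828, -0.2718, 0.0088]
tool_rot: [0.519, 0.481, 0.518, -0.48]
contact_force: [-1.0, 3.6, 10.5]
gripper_width: 0.645
t 6.65 pos [ 382.8 -271.8    8.8] psi -85.6 w 55.1 F [-1.   3.6 10.5]
 shift in current axes mm [ 5.8 -2.6 -3. ]  in final axes [ 5.8 -2.6 -3. ]  turn units [ 0.02 -0.01 -0.02]
```

```bash
python3 -m jog '-10 0 0 0 0 0 40; -20 0 0 0 0 0 40; -30 0 0 0 0 0 40; -30 0 0 0 0 0 40; 0 0 0 0 0 0 40' 60
python3 -c "
from h import *
go(.62,-.302,.15,-90);shot('wrist','wr5')"
```

```text
t: 7.15
eef_pos: [0.3832, -0.2737, 0.1006]
tool_rot: [0.52, 0.482, 0.516, -0.48]
contact_force: [-0.1, 0.4, -4.0]
gripper_width: 0.641
t 7.15 pos [ 383.2 -273.7  100.6] psi -85.68 w 54.8 F [-0.1  0.4 -4. ]
 shift in current axes mm [-48.  234.3  46.2]  in final axes [-49.4 236.8  28.3]  turn units [ 0.72  0.02 -0.05]
```

View pics/wr5.png

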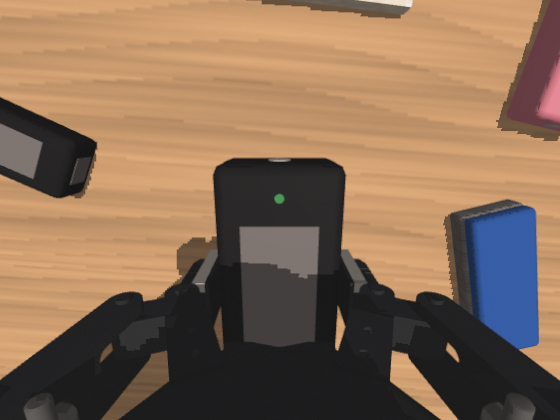

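The adapter is held straight in the jaws (grey plate around 280,285) and the force shows its weight. Now to bay a.

```bash
python3 -m jog '-20 20 5 0.15 0 0 40; -20 40 9 0.15 0 0 40; -20 40 8 0.15 0 0 40; 0 40 5 0.15 0 0 40; 0 0 0 0.1 0 0 40' 60
python3 -c "
from h import *
go(.62,-.302,.15,-90);shot('wrist','wr6');zoom('wr6',190,390,0,140,4,'z6')"
```

```text
t: 7.7
eef_pos: [0.5287, -0.2909, 0.1563]
tool_rot: [0.503, 0.498, 0.501, -0.498]
contact_force: [-1.0, 0.2, -4.5]
gripper_width: 0.641
t 7.7 pos [ 528.7 -290.9  156.3] psi -89.53 w 54.7 F [-1.   0.2 -4.5]
 shift in current axes mm [ 6.6 91.2 11.9]  in final axes [ 6.3 91.3 11.1]  turn units [ 0.08  0.01 -0.02]
```

View pics/wr6.png

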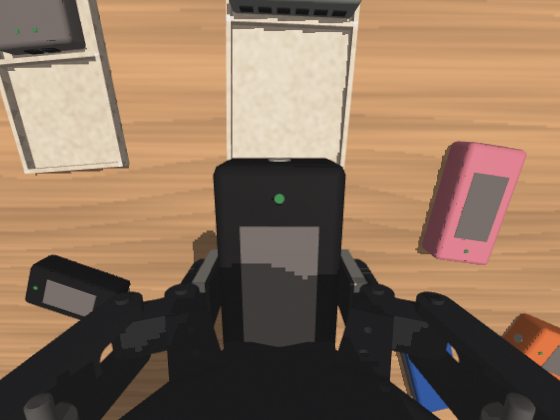

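View pics/z6.png

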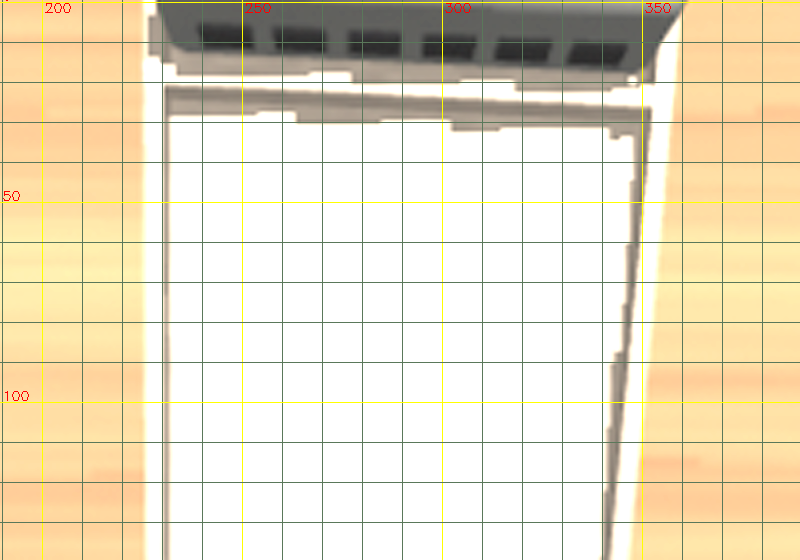

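```bash
python3 -c "
from h import *
c=load('wr6')
fl,fr,nl,nr=[atz(c,*p,.014)*1000 for p in((230.5,21),(351.5,26.5),(230.5,139),(341.5,139))]
print(fl,fr,nl,nr,np.linalg.norm(fl-fr))
for a,b in((fl,nl),(fr,nr)): d=a-b;print('side yaw',np.degrees(np.arctan2(d[1],d[0])))
d=fl-fr;print('far yaw',np.degrees(np.arctan2(-d[0],d[1])))
zoom('wr4',255,390,0,50,5.5,'z4b');zoom('wr3',310,440,80,130,5.5,'z3b')
"
```

```text
[ 686.85739583 -247.98784305   14.        ] [ 683.53233859 -352.13280004   14.        ] [ 588.25969279 -244.5464965    14.        ] [ 589.07677383 -349.41828595   14.        ] 104.1980233596322
side yaw -1.9989778559704243
side yaw -1.646143396323614
far yaw -1.8286728292251095
```

View pics/z4b.png

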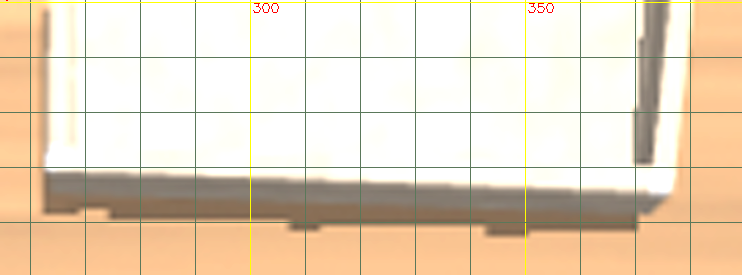

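View pics/z3b.png

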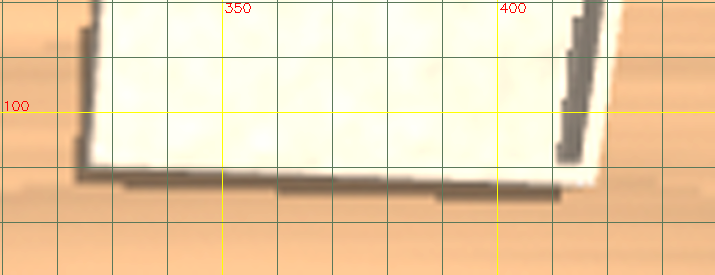

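```bash
python3 -c "
from h import *
p4=((262.6,30.8),(376.7,34.6));p3=((325.5,109.5),(418,113))
print(tri('wr4',p4,'wr3',p3))
for t,p in(('wr4',p4),('wr3',p3)): print([ (atz(load(t),*q,.014)*1000).round(1) for q in p])
"
```

```text
[[ 543.8 -238.3   12. ]
 [ 540.  -352.9   13.2]]
[array([ 543.2, -238.4,   14. ]), array([ 539.7, -352.5,   14. ])]
[array([ 543.7, -238. ,   14. ]), array([ 540. , -352.7,   14. ])]
```

```bash
python3 -c "
from h import *
c=load('wr6')
z=.1563-.0088+.034
for p in ((240,227),(319,227),(215,178),(344,178)): print((1000*atz(c,*p,z)).round(1))
o,p,R=cur();print(p)
"
```

```text
[ 557.2 -274.1  181.5]
[ 557.5 -307.3  181.5]
[ 577.9 -264.6  181.5]
[ 578.3 -316.4  181.5]
[ 0.52477493 -0.29120544  0.15556188]
```

```bash
python3 -m jog '5 20 1.5 0.1 0 0 40; 30 36 3 0.1 0 0 40; 40 35 3 0.1 0 0 40; 20 0 0 0.05 0 0 40; 0 0 0 0 0 0 40' 60
python3 -c "
from h import *
go(.6154,-.2978,.02,-91.85);shot('wrist','wr7')
print(np.linalg.inv(load('wr6')['T'])@np.r_[cur()[1],1])"
```

```text
t: 8.25
eef_pos: [0.6077, -0.2987, 0.0593]
tool_rot: [-0.488, -0.507, -0.495, 0.51]
contact_force: [-2.0, 0.3, -4.4]
gripper_width: 0.64
t 8.25 pos [ 607.7 -298.7   59.3] psi -91.95 w 54.6 F [-2.   0.3 -4.4]
 shift in current axes mm [39.2  8.1 -1. ]  in final axes [39.3  7.7 -1.2]  turn units [-0.02 -0.03  0.09]
[ 0.01008615  0.07396685 -0.22450834  1.        ]
```

View pics/wr7.png

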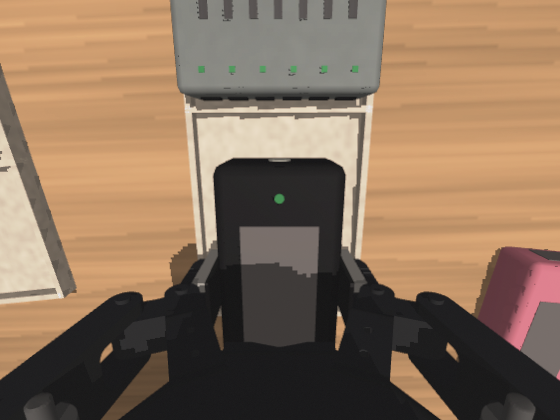

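```bash
python3 -m jog '12 7.5 0 0 0 0.05 40; 14 0 0 0 0 0 40; 8 0 0 0 0 0 40; 4 0 0 0 0 0 40; 0 0 0 0 0 0 40' 60
python3 -c "
from h import *
go(.6154,-.2978,.013,-91.85)"
```

```text
t: 8.8
eef_pos: [0.6186, -0.3008, 0.0262]
tool_rot: [0.492, 0.51, 0.49, -0.507]
contact_force: [0.2, 0.4, -4.0]
gripper_width: 0.641
t 8.8 pos [ 618.6 -300.8   26.2] psi -91.97 w 54.7 F [ 0.2  0.4 -4. ]
 shift in current axes mm [13.2 -3.3 -2.9]  in final axes [13.2 -3.3 -2.9]  turn units [-0.02 -0.   -0.04]
```

```bash
for i in 1 2 3 4; do python3 -m jog '0 0 0 0 0 0 40' | sed -n 2p; done
```

```text
eef_pos: [0.6192, -0.3012, 0.027]
eef_pos: [0.6194, -0.3012, 0.0273]
eef_pos: [0.6194, -0.3012, 0.0272]
eef_pos: [0.6193, -0.301, 0.027]
```

```bash
python3 -c "
from h import *
go(.6154,-.2978,.013,-91.85)
shot('wrist','wr8');c=load('wr8')
z=.027-.0088+.034
for p in ((240,227),(319,227),(215,178),(344,178)): print((1000*atz(c,*p,z)).round(1))
zoom('wr8',170,390,60,260,3.6,'z8')"
```

```text
t 9.2 pos [ 619.3 -301.    27. ] psi -91.96 w 54.7 F [ 0.1 -0.5 -4.8]
 shift in current axes mm [14.  -4.1 -3.1]  in final axes [14.  -4.  -3.1]  turn units [-0.02  0.   -0.05]
[ 648.4 -285.5   52.2]
[ 647.2 -318.7   52.2]
[ 669.4 -276.9   52.2]
[ 667.6 -328.7   52.2]
```

View pics/z8.png

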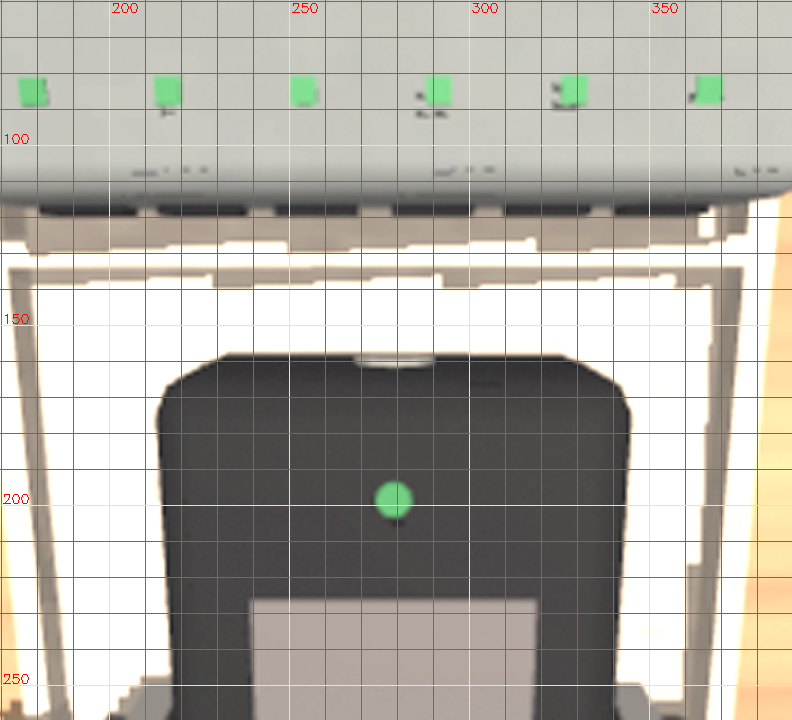

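```bash
python3 -m jog '4 -0.5 -3 0 0 0 40; 4 0 0 0 0 0 40; 2 0 0 0 0 0 40; 0 0 0 0 0 0 40' 60
python3 -m jog '0 0 0 0 0 0 40' 60
```

```text
t: 9.65
eef_pos: [0.6184, -0.2977, 0.0161]
tool_rot: [0.492, 0.51, 0.49, -0.507]
contact_force: [0.2, 0.9, -3.8]
gripper_width: 0.645
t: 9.75
eef_pos: [0.6187, -0.2981, 0.0166]
tool_rot: [0.493, 0.51, 0.49, -0.507]
contact_force: [0.3, -0.6, -4.3]
gripper_width: 0.638
```

```bash
python3 -m jog '1.5 0 0 0 0 0 40; 1 0 0 0 0 0 40; 0 0 0 0 0 0 40' 60
python3 -m jog '1 0 0 0 0 0 40;  0 0 0 0 0 0 40' 60
```

```text
t: 10.05
eef_pos: [0.6187, -0.2979, 0.0141]
tool_rot: [0.493, 0.51, 0.49, -0.507]
contact_force: [-0.3, -0.2, -4.7]
gripper_width: 0.641
t: 10.25
eef_pos: [0.6188, -0.298, 0.0132]
tool_rot: [0.493, 0.51, 0.49, -0.507]
contact_force: [-0.6, -0.8, -4.5]
gripper_width: 0.644
```

```bash
python3 -m jog '1 0 0 0 0 0 40; 0 0 0 0 0 0 40' 60
python3 -m jog '1 0 0 0 0 0 40;  0 0 0 0 0 0 40' 60
```

```text
t: 10.45
eef_pos: [0.6189, -0.298, 0.013]
tool_rot: [0.493, 0.51, 0.49, -0.507]
contact_force: [-1.7, 1.4, 3.0]
gripper_width: 0.639
t: 10.65
eef_pos: [0.6189, -0.2981, 0.013]
tool_rot: [0.493, 0.51, 0.49, -0.507]
contact_force: [-4.7, 3.5, 11.4]
gripper_width: 0.645
```

```bash
python3 -m jog '-1.2 0 0 0 0 0 40; 0 0 0 0 0 0 58; 0 0 0 0 0 0 62; 0 0 0 0 0 0 68; 0 0 0 0 0 0 68'
python3 -m jog '-4 0 0 0 0 0 68; -15 0 0 0 0 0 68; -25 0 0 0 0 0 68; -35 0 0 0 0 0 68; -40 -10 0 0 0 0 85'
python3 -m jog '-30 -20 0 0 0 0 85; -10 -25 0 0 0 0 85; 0 -5 0 0 0 0 85; 0 0 0 0 0 0 85'
python3 -c "
from h import *
go(.43,-.06,.2,-18)
shot('wrist','wr9')"
```

```text
t: 11.15
eef_pos: [0.6189, -0.2981, 0.0123]
tool_rot: [0.493, 0.51, 0.49, -0.507]
contact_force: [0.6, 0.4, 0.8]
gripper_width: 0.796
t: 11.65
eef_pos: [0.6088, -0.2971, 0.133]
tool_rot: [0.493, 0.509, 0.49, -0.507]
contact_force: [-0.1, 0.3, 1.7]
gripper_width: 0.94
t: 12.05
eef_pos: [0.5577, -0.2959, 0.1719]
tool_rot: [0.493, 0.511, 0.49, -0.507]
contact_force: [0.4, 0.8, -0.4]
gripper_width: 0.994
t 12.05 pos [ 557.7 -295.9  171.9] psi -92.02 w 84.9 F [ 0.4  0.8 -0.4]
 shift in current axes mm [ -28.8 -135.8 -231.2]  in final axes [ -28.1  184.9 -194.3]  turn units [-12.34   0.04  -0.06]
```

View pics/wr9.png

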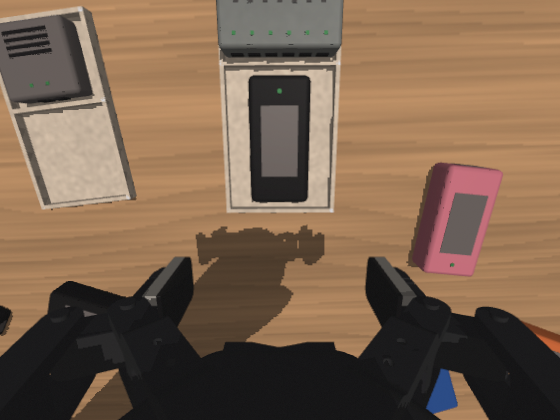

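Adapter a lies flat and centred in bay a: brick (251–308, 76–201), bay interior (225–337, 62–210). Next I measure adapters b and c from the views I already have.

```bash
python3 -c "
from h import *
rect('wr9',((250.5,77),(309,77),(306,200),(253,201)),.037)
zoom('wr3',150,250,165,240,7.5,'z3bb')
zoom('wr4',55,175,105,195,6,'z4bb')
zoom('wr3',40,130,165,240,7.5,'z3c')
zoom('wr2',285,355,245,305,10,'z2c')
"
```

```text
wr9 ctr [ 615.6 -298.2] edges [ 51.2 110.4  51.5 111.4] axis0->far deg -2.15
```

View pics/z3bb.png

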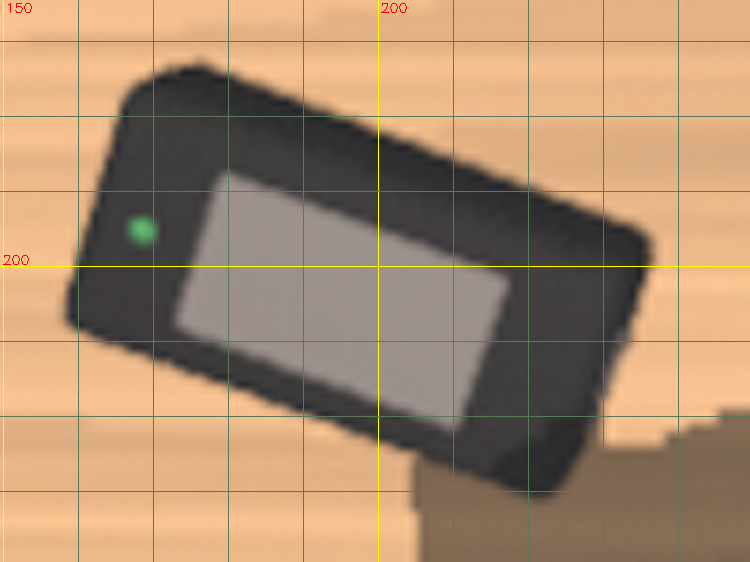

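View pics/z4bb.png

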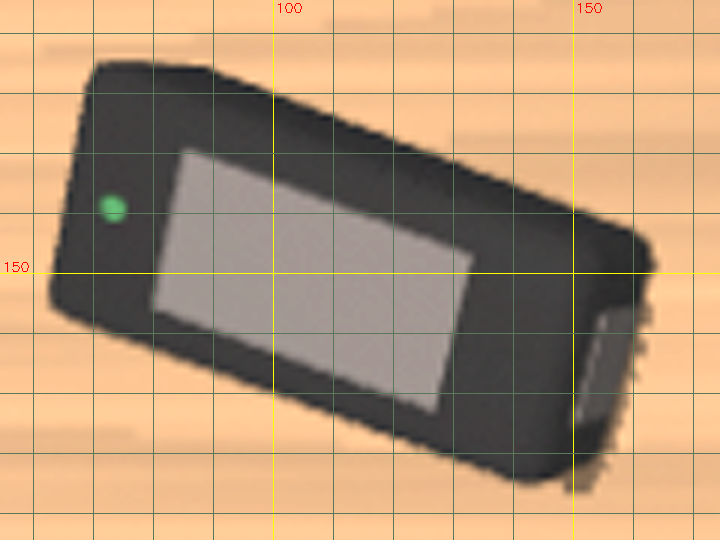

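View pics/z3c.png

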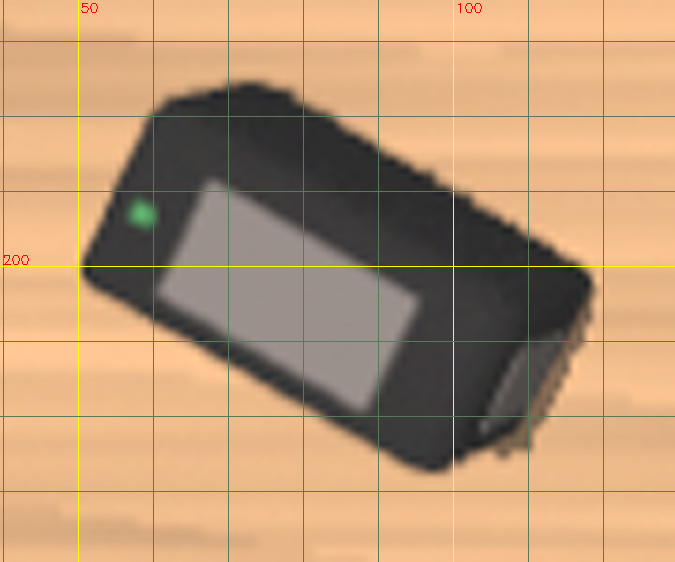

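View pics/z2c.png

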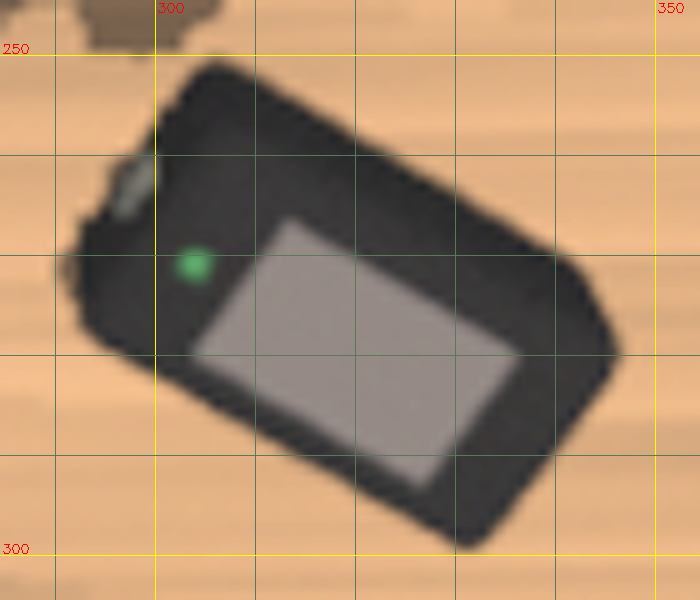

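```bash
python3 -c "
from h import *
b3=((179.1,187.2),(217.5,201.8),(210.7,222.1),(172.8,208.1));b4=((85.2,129.2),(133.3,147),(127,173.3),(79.8,155.8))
c3=((67.6,188.2),(95.4,204),(88,219.6),(60.4,203.6));c2=((313.3,266.2),(336.7,279.9),(326.4,293.4),(303.5,279.7))
print(tri('wr3',b3,'wr4',b4));print(tri('wr3',c3,'wr2',c2))
rect('wr3',b3,.032);rect('wr4',b4,.032);rect('wr3',c3,.03);rect('wr2',c2,.03)
go(.43,-.066,.2,-18)
"
```

```text
[[ 449.5  -54.9   31.2]
 [ 431.2 -102.8   32.4]
 [ 403.9  -92.3   32.3]
 [ 422.5  -44.6   31.8]]
[[447.9  88.6  29.1]
 [427.   56.1  29.7]
 [405.8  69.8  29.1]
 [427.6 102.1  29. ]]
wr3 ctr [426.8 -73.7] edges [51.  29.1 51.1 29.2] axis0->far deg -21.02
wr4 ctr [426.7 -73.7] edges [50.7 29.4 51.  29. ] axis0->far deg -21.23
wr3 ctr [427.4  78.5] edges [38.3 24.9 38.8 24.2] axis0->far deg -32.81
wr2 ctr [427.4  79.3] edges [39.  24.9 39.  24.2] axis0->far deg -33.63
t 12.1 pos [ 558.5 -295.4  171.2] psi -91.95 w 84.6 F [-0.8 -0.2  0.2]
 shift in current axes mm [ -29.4 -136.  -224.9]  in final axes [ -28.8  178.5 -193.1]  turn units [-12.33   0.03  -0.05]
```

Both methods agree: b is at (426.8, -73.7), top about 32 mm, with jaw angle -21.1°. c is at (427.4, 79), top about 29–30 mm, with jaw angle -33.2°.

```bash
python3 -m jog '4 -15 -25 0 0 0 85; 4 -22 -42 0 0 0 85; 4 -22 -42 0 0 0 85; 4 -22 -42 0 0 0 85; 4 -22 -42 -0.5 0 0 85'
python3 -m jog '0 -2 -18 -1 0 0 85; 0 0 0 -1.35 0 0 85; 0 0 0 -1.35 0 0 85; 0 0 0 -1.35 0 0 85; 0 0 0 -1.35 0 0 85'
python3 -m jog '0 0 0 -1.35 0 0 85; 0 0 0 -1.35 0 0 85; 0 0 0 -1.35 0 0 85; 0 0 0 -0.8 0 0 85; 0 0 0 0 0 0 85'
python3 -c "
from h import *
go(.4268,-.0737,.1,-21.1)"
```

```text
t: 12.6
eef_pos: [0.4617, -0.0975, 0.1498]
tool_rot: [0.506, 0.496, 0.504, -0.494]
contact_force: [1.2, 0.7, -0.2]
gripper_width: 0.995
t: 13.1
eef_pos: [0.4604, -0.0808, 0.1502]
tool_rot: [0.642, 0.3, 0.639, -0.299]
contact_force: [-0.1, 0.2, 0.3]
gripper_width: 0.996
t: 13.6
eef_pos: [0.4602, -0.0811, 0.1502]
tool_rot: [0.697, 0.131, 0.693, -0.131]
contact_force: [0.4, -0.0, -0.3]
gripper_width: 0.995
t 13.6 pos [460.2 -81.1 150.2] psi -21.39 w 85.0 F [ 0.4 -0.  -0.3]
 shift in current axes mm [ 50.1  -5.3 -34. ]  in final axes [ 50.2  -5.1 -33.8]  turn units [-0.05  0.04 -0.01]
```

```bash
python3 -m jog '20 -3 -17 0 0 0 85; 35 -2 -17 -0.05 0 0 85; 32 0 0 0 0 0 85; 0 0 0 0 0 0 85; 0 0 0 0 0 0 85'
python3 -c "
from h import *
go(.4268,-.0737,.006,-21.1)
shot('wrist','wr10')"
```

```text
t: 14.1
eef_pos: [0.4269, -0.074, 0.0635]
tool_rot: [0.696, 0.13, 0.693, -0.13]
contact_force: [-0.2, 0.1, 0.3]
gripper_width: 0.991
t 14.1 pos [426.9 -74.   63.5] psi -21.25 w 84.7 F [-0.2  0.1  0.3]
 shift in current axes mm [57.5  0.2 -0.4]  in final axes [57.5  0.3 -0.2]  turn units [-0.03  0.04 -0.01]
```

View pics/wr10.png

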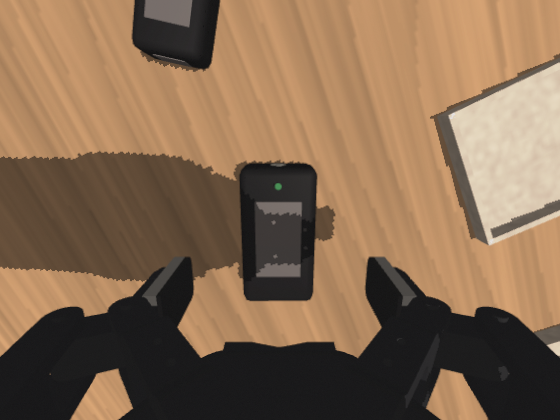

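```bash
python3 -m jog '20 0 0 0 0 0 85; 20 0 0 0 0 0 85; 11 0 0 0 0 0 85; 4 0 0 0 0 0 85; 0 0 0 0 0 0 85' 60
python3 -c "
from h import *
go(.4268,-.0737,.007,-21.1)"
python3 -m jog '0 0 0 0 0 0 35; 0 0 0 0 0 0 35; 0 0 0 0 0 0 35; 0 0 0 0 0 0 35; 0 0 0 0 0 0 35' 60
python3 -m jog '0 0 0 0 0 0 35' 60
python3 -c "
from h import *
go(.4268,-.0737,.007,-21.1)"
```

```text
t: 14.65
eef_pos: [0.4273, -0.0739, 0.0088]
tool_rot: [0.697, 0.13, 0.693, -0.13]
contact_force: [-0.2, -0.3, -0.1]
gripper_width: 1.0
t 14.65 pos [427.3 -73.9   8.8] psi -21.19 w 85.4 F [-0.2 -0.3 -0.1]
 shift in current axes mm [ 1.8 -0.  -0.5]  in final axes [ 1.8 -0.  -0.5]  turn units [-0.01  0.05 -0.02]
t: 15.15
eef_pos: [0.4271, -0.0737, 0.0091]
tool_rot: [0.697, 0.13, 0.693, -0.129]
contact_force: [-0.9, 0.3, 8.5]
gripper_width: 0.547
t: 15.25
eef_pos: [0.4272, -0.0737, 0.0092]
tool_rot: [0.697, 0.13, 0.693, -0.129]
contact_force: [-1.3, 0.8, 8.3]
gripper_width: 0.546
t 15.25 pos [427.2 -73.7   9.2] psi -21.17 w 46.6 F [-1.3  0.8  8.3]
 shift in current axes mm [ 2.2 -0.2 -0.4]  in final axes [ 2.2 -0.1 -0.3]  turn units [-0.01  0.05 -0.03]
```

```bash
python3 -m jog '-10 0 0 0 0 0 35; -25 0 0 0 0 0 35; -35 0 0 0 0 0 35; -35 0 0 0 0 0 35; -30 0 0 0 0 0 35' 60
python3 -c "
from h import *
go(.53,.09,.15,-90)
zoom('wr2',250,360,80,205,4.7,'z2b')
zoom('wr1',210,350,150,330,3.3,'z1b')
zoom('wr2',395,505,80,195,5,'z2cc')
zoom('wr2',90,200,100,200,5.5,'z2d')"
```

```text
t: 15.75
eef_pos: [0.4254, -0.074, 0.1451]
tool_rot: [0.697, 0.13, 0.693, -0.13]
contact_force: [1.1, -0.1, -2.7]
gripper_width: 0.547
t 15.75 pos [425.4 -74.  145.1] psi -21.21 w 46.8 F [ 1.1 -0.1 -2.7]
 shift in current axes mm [ -4.4 190.7  38.2]  in final axes [  -4.9  104.6 -164. ]  turn units [11.47  0.03 -0.04]
```

View pics/z2b.png

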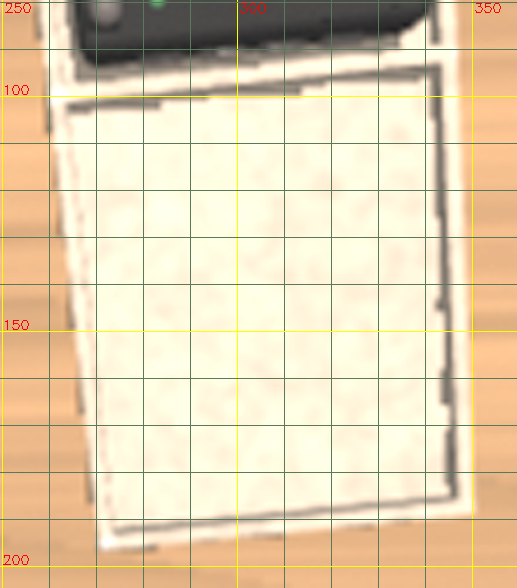

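View pics/z1b.png

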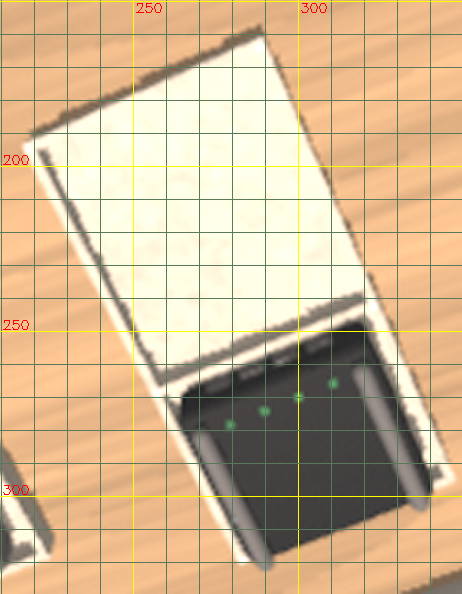

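View pics/z2cc.png

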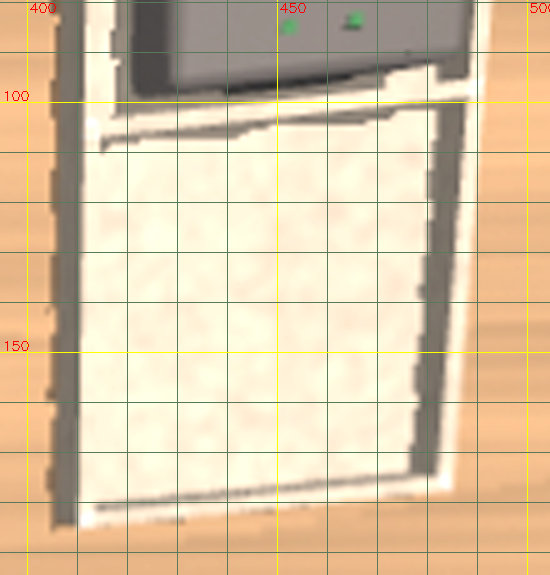

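View pics/z2d.png

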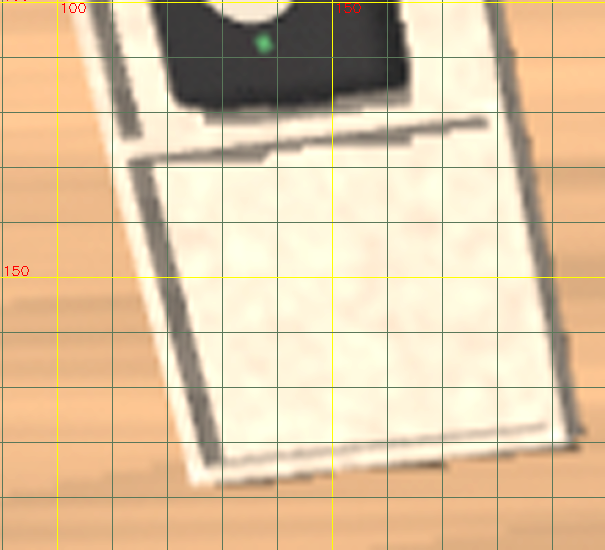

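```bash
cat > bays.py <<'E'
from h import *
def bay(tag,nl,nr,fl,fr,L):
    # near outer corners, far inner corners (left=+y first), rim top z=.014
    P=[atz(load(tag),*p,.014)*1000 for p in(nl,nr,fl,fr)]
    n=(P[0]+P[1])/2;f=(P[2]+P[3])/2;d=f-n
    w=P[0]-P[1];yaw=np.degrees(np.arctan2(-w[0],w[1]));w2=P[2]-P[3];y2=np.degrees(np.arctan2(-w2[0],w2[1]))
    u=d/np.linalg.norm(d); c=(n+u*(4+L/2)+f-u*L/2)/2
    print(tag,'c',c.round(1)[:2],'len',np.linalg.norm(d).round(1),L+4,'nearW',np.linalg.norm(w).round(1),'farW',np.linalg.norm(w2).round(1),'yaws',np.degrees(np.arctan2(d[1],d[0])).round(2),yaw.round(2),y2.round(2))
E
python3 -c "
from bays import *
B=[(271.4,196.1),(350.4,188.4),(264.4,101.4),(343.1,93.5)];B1=[(289.2,161),(217.1,193.4),(320.4,238.9),(258.9,265.9)]
bay('wr2',*B,116);bay('wr1',*B1,116)
print(tri('wr2',B,'wr1',B1))
bay('wr2',(410.5,184.5),(484.9,177.1),(414.5,107.5),(487.7,99.1),94)
bay('wr2',(124,187.7),(193.1,181),(113.1,128.6),(178,121.7),72)
"
```

```text
wr2 c [609.   95.8] len 118.4 120 nearW 104.8 farW 96.0 yaws 4.46 4.32 4.03
wr1 c [607.6  97.3] len 117.2 120 nearW 104.6 farW 95.5 yaws 4.88 4.29 5.76
[[543.5 143.8  11.6]
 [551.5  38.7  11.3]
 [663.6 149.2   3.2]
 [669.7  53.   12. ]]
wr2 c [609.2 -84.5] len 96.6 98 nearW 97.3 farW 89.4 yaws 4.86 4.47 5.09
wr2 c [603.  294.8] len 75.4 76 nearW 92.8 farW 82.8 yaws 4.74 4.1 4.2
```

```bash
python3 -m jog '0 25 5 0 0 0 35; 0 40 8 0 0 0 35; 0 45 9 0 0 0 35; 0 45 9 0 0 0 35; 0 30 6 0.5 0 0 35' 60
python3 -m jog '0 0 0 1.2 0 0 35; 0 0 0 1.35 0 0 35; 0 0 0 1.35 0 0 35; 0 0 0 1.35 0 0 35; 0 0 0 1.35 0 0 35' 60
python3 -m jog '0 0 0 1.35 0 0 35; 0 0 0 1.35 0 0 35; 0 0 0 0.9 0 0 35; 0 0 0 0 0 0 35' 60
python3 -c "
from h import *
go(.6085,.0963,.06,-85.6);shot('wrist','wr11');zoom('wr11',170,390,0,170,3.6,'z11')"
```

```text
t: 16.25
eef_pos: [0.5283, 0.0889, 0.1444]
tool_rot: [0.694, 0.148, 0.69, -0.147]
contact_force: [0.3, -1.1, -2.4]
gripper_width: 0.547
t: 16.75
eef_pos: [0.5265, 0.0854, 0.1442]
tool_rot: [0.601, 0.376, 0.598, -0.374]
contact_force: [0.3, 0.6, -2.9]
gripper_width: 0.549
t: 17.15
eef_pos: [0.5266, 0.0856, 0.144]
tool_rot: [0.521, 0.48, 0.518, -0.479]
contact_force: [0.0, 0.0, -2.9]
gripper_width: 0.55
t 17.15 pos [526.6  85.6 144. ] psi -85.4 w 46.9 F [ 0.   0.  -2.9]
 shift in current axes mm [84.4 82.2 -4.2]  in final axes [84.  82.5 -4.4]  turn units [ 0.03  0.01 -0.04]
```

View pics/wr11.png

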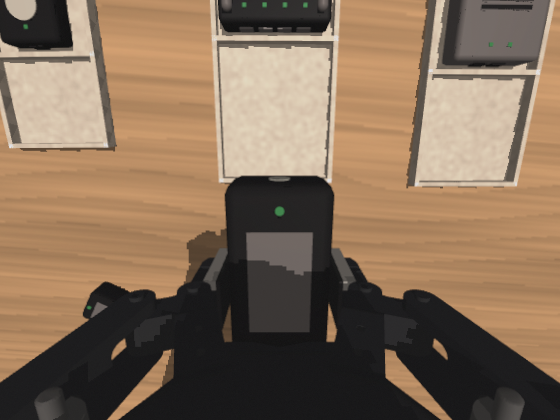

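View pics/z11.png

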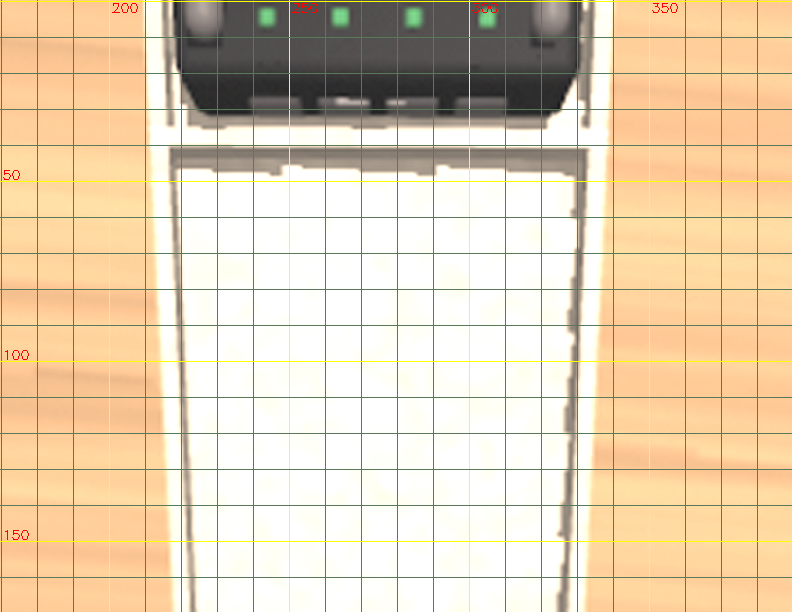

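```bash
python3 -c "
from bays import *
bay('wr11',(219,183.5),(331.7,182.5),(216.7,40.6),(332.8,40.6),116)
zoom('wr11',0,130,30,170,4,'z11d')
zoom('wr11',400,550,60,200,4,'z11c')
"
```

```text
wr11 c [608.4  95.7] len 120.1 120 nearW 106.0 farW 96.9 yaws 4.62 5.08 4.58
```

View pics/z11d.png

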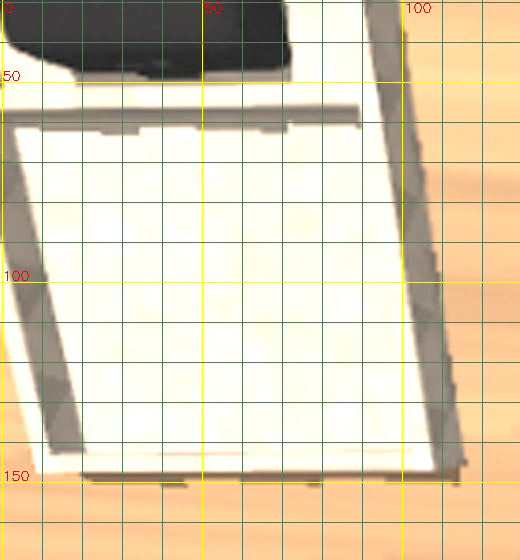

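View pics/z11c.png

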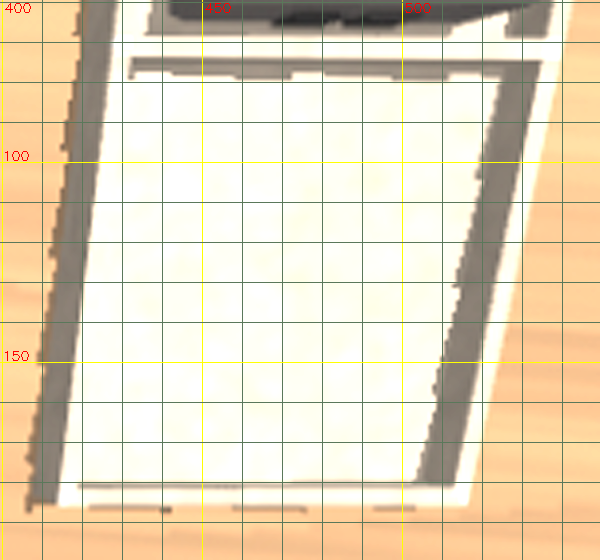

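```bash
python3 -c "
from bays import *
bay('wr11',(413.8,186.3),(516.5,185.8),(432,74),(534.5,74.8),94)
bay('wr11',(8.8,148),(108.5,146.8),(-1.2,56.5),(89.5,56),72)
c=load('wr11')
o,p,R=cur();z=p[2]-.0092+.032;print(p)
for q in((247,233),(313,233),(248,332),(310,332)):print((1000*atz(c,*q,z)).round(1))
go(.6084,.0959,.06,-85.4)
"
```

```text
wr11 c [608.6 -84.5] len 97.5 98 nearW 98.0 farW 89.2 yaws 4.8 4.91 4.53
wr11 c [603.6 293. ] len 75.9 76 nearW 92.4 farW 78.0 yaws 2.8 5.05 4.41
[0.52670429 0.08555999 0.14400723]
[550.5 101.5 166.8]
[552.8  73.1 166.8]
[500.5  98.5 166.8]
[502.8  69.  166.8]
t 17.2 pos [526.7  85.6 144. ] psi -85.23 w 46.5 F [-0.5  0.7 -2.5]
 shift in current axes mm [84.4 81.9 -3.6]  in final axes [84.  82.3 -3.8]  turn units [ 0.03  0.01 -0.04]
```

```bash
python3 -m jog '10 25 -1.5 0 0 0 35; 25 35 -1.5 0 0 0 35; 30 22 -1 0 0 0 35; 25 0 0 0 0 0 35; 0 0 0 0 0 0 35' 60
python3 -m jog '10 0 0 0 0 0 35; 0 0 0 0 0 0 35; 0 0 0 0 0 0 35' 60
python3 -c "
from h import *
go(.6084,.0959,.0133,-85.3)"
```

```text
t: 17.7
eef_pos: [0.6067, 0.0959, 0.0511]
tool_rot: [0.52, 0.478, 0.52, -0.479]
contact_force: [-0.6, -1.0, -2.8]
gripper_width: 0.551
t: 18.0
eef_pos: [0.6095, 0.0962, 0.0454]
tool_rot: [0.521, 0.481, 0.518, -0.478]
contact_force: [1.1, -0.1, -3.1]
gripper_width: 0.551
t 18.0 pos [609.5  96.2  45.4] psi -85.34 w 47.1 F [ 1.1 -0.1 -3.1]
 shift in current axes mm [32.1 -1.3  0.2]  in final axes [32.1 -1.1  0.2]  turn units [-0.01  0.   -0.06]
```

```bash
python3 -m jog '12 -1 0 0 0 0 35; 11 0 0 0 0 0 35; 4 0 0 0 0 0 35; 2 0 0 0 0 0 35; 0 0 0 0 0 0 35' 60
python3 -c "
from h import *
go(.6084,.0959,.0133,-85.3)"
```

```text
t: 18.5
eef_pos: [0.6082, 0.0958, 0.0149]
tool_rot: [0.521, 0.48, 0.518, -0.478]
contact_force: [0.1, -0.2, -3.5]
gripper_width: 0.548
t 18.5 pos [608.2  95.8  14.9] psi -85.37 w 46.8 F [ 0.1 -0.2 -3.5]
 shift in current axes mm [ 1.6  0.2 -0.1]  in final axes [ 1.6  0.2 -0.1]  turn units [-0.01  0.01 -0.04]
```

```bash
python3 -m jog '1 0 0 0 0 0 35; 0.5 0 0 0 0 0 35; 0 0 0 0 0 0 35' 60
python3 -m jog '0.7 0 0 0 0 0 35;  0 0 0 0 0 0 35' 60
```

```text
t: 18.8
eef_pos: [0.6085, 0.096, 0.014]
tool_rot: [0.521, 0.481, 0.518, -0.478]
contact_force: [-0.6, 0.2, -3.7]
gripper_width: 0.552
t: 19.0
eef_pos: [0.6087, 0.096, 0.0135]
tool_rot: [0.521, 0.481, 0.518, -0.478]
contact_force: [-0.0, -0.1, -0.8]
gripper_width: 0.548
```

Touching. Release at this point, then retreat.

```bash
python3 -m jog '0.3 0 0 0 0 0 35; 0 0 0 0 0 0 49; 0 0 0 0 0 0 54; 0 0 0 0 0 0 60; 0 0 0 0 0 0 60'
python3 -m jog '-4 0 0 0 0 0 60; -15 0 0 0 0 0 60; -25 0 0 0 0 0 60; -35 0 0 0 0 0 60; -40 -10 0 0 0 0 85'
python3 -m jog '-30 -25 0 0 0 0 85; -5 -30 0 0 0 0 85; 0 -5 0 0 0 0 85; 0 0 0 0 0 0 85'
python3 -c "
from h import *
go(.4274,.079,.15,-33.2)
shot('wrist','wr12')"
```

```text
t: 19.5
eef_pos: [0.6085, 0.096, 0.0128]
tool_rot: [0.521, 0.481, 0.518, -0.478]
contact_force: [0.0, 0.2, -0.0]
gripper_width: 0.701
t: 20.0
eef_pos: [0.5982, 0.095, 0.1336]
tool_rot: [0.521, 0.481, 0.518, -0.478]
contact_force: [0.9, 1.0, 1.2]
gripper_width: 0.851
t: 20.4
eef_pos: [0.5373, 0.0906, 0.1673]
tool_rot: [0.521, 0.481, 0.519, -0.478]
contact_force: [0.4, 0.3, -0.1]
gripper_width: 1.0
t 20.4 pos [537.3  90.6 167.3] psi -85.36 w 85.4 F [ 0.4  0.3 -0.1]
 shift in current axes mm [  16.6 -110.6    2.7]  in final axes [ 17.3 -69.9 -85.6]  turn units [-8.69  0.02 -0.06]
```

View pics/wr12.png

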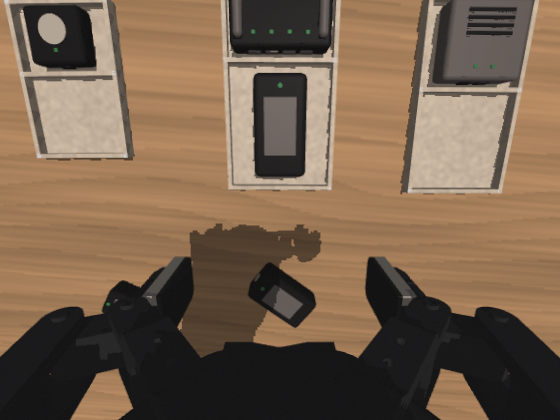

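Adapter b is centred in bay b: brick (255–306, 73–177), bay (228–332, 60–187). Next is c, seen at (282,296).

```bash
python3 -m jog '5 -30 0 0 0 0 85; 5 -40 1 0 0 0 85; 5 -36 2 -0.6 0 0 85; 0 0 0 -1.3 0 0 85; 0 0 0 -1.3 0 0 85'
python3 -m jog '0 0 0 -1.3 0 0 85; 0 0 0 -1.3 0 0 85; 0 0 0 -1.3 0 0 85; 0 0 0 -1.3 0 0 85; 0 0 0 -0.3 0 0 85'
python3 -m jog '25 0 0 0 0 0 85; 35 0 0 0 0 0 85; 25 0 0 0 0 0 85; 0 0 0 0 0 0 85; 0 0 0 0 0 0 85'
python3 -c "
from h import *
go(.4274,.079,.0075,-33.2)
shot('wrist','wr13')
zoom('wr12',10,145,60,175,4,'z12d')"
```

```text
t: 20.95
eef_pos: [0.4324, 0.079, 0.1508]
tool_rot: [0.595, 0.385, 0.592, -0.383]
contact_force: [0.9, -0.1, -0.7]
gripper_width: 0.999
t: 21.45
eef_pos: [0.4336, 0.0786, 0.151]
tool_rot: [0.68, 0.202, 0.676, -0.201]
contact_force: [-0.2, -0.7, 0.5]
gripper_width: 0.996
t: 21.95
eef_pos: [0.4334, 0.0782, 0.066]
tool_rot: [0.679, 0.203, 0.676, -0.202]
contact_force: [0.5, -0.8, 0.2]
gripper_width: 0.992
t 21.95 pos [433.4  78.2  66. ] psi -33.29 w 84.7 F [ 0.5 -0.8  0.2]
 shift in current axes mm [58.5 -2.8 -5.7]  in final axes [58.5 -2.7 -5.4]  turn units [-0.01  0.04 -0.01]
```

View pics/wr13.png

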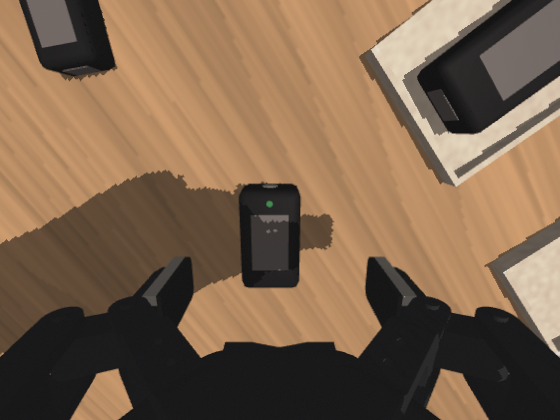

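View pics/z12d.png

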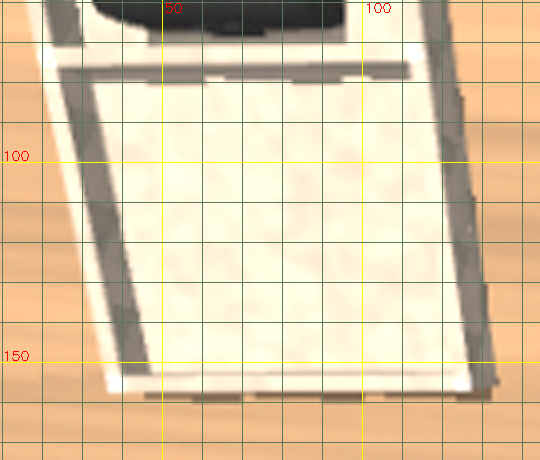

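```bash
python3 -c "
from bays import *
bay('wr12',(36.3,157.5),(127.5,157),(23.8,76.5),(112.5,75),72)"
python3 -m jog '20 -2.5 -5.5 0 0 0 85; 20 0 0 0 0 0 85; 11 0 0 0 0 0 85; 5 0 0 0 0 0 85; 0 0 0 0 0 0 85' 50
python3 -c "
from h import *
go(.4274,.079,.0075,-33.2)"
python3 -m jog '0 0 0 0 0 0 25; 0 0 0 0 0 0 25; 0 0 0 0 0 0 25; 0 0 0 0 0 0 25; 0 0 0 0 0 0 25' 50
python3 -m jog '0 0 0 0 0 0 25' 50
```

```text
wr12 c [603.5 294.7] len 75.5 76 nearW 92.4 farW 84.2 yaws 4.54 4.78 5.11
t: 22.5
eef_pos: [0.4277, 0.0797, 0.0102]
tool_rot: [0.68, 0.203, 0.676, -0.201]
contact_force: [-0.3, 0.1, -0.5]
gripper_width: 0.994
t 22.5 pos [427.7  79.7  10.2] psi -33.19 w 84.9 F [-0.3  0.1 -0.5]
 shift in current axes mm [ 2.7 -0.8  0.1]  in final axes [ 2.7 -0.7  0.1]  turn units [ 0.    0.05 -0.03]
t: 23.0
eef_pos: [0.4275, 0.0798, 0.0105]
tool_rot: [0.68, 0.203, 0.676, -0.201]
contact_force: [-1.1, -1.0, 8.1]
gripper_width: 0.459
t: 23.1
eef_pos: [0.4275, 0.0798, 0.0105]
tool_rot: [0.68, 0.203, 0.676, -0.201]
contact_force: [-0.9, 0.1, 9.2]
gripper_width: 0.457
```

```bash
python3 -m jog '-10 0 0 0 0 0 25; -25 0 0 0 0 0 25; -35 0 0 0 0 0 25; -35 0 0 0 0 0 25; -30 0 0 0.5 0 0 25' 50
python3 -m jog '0 0 0 1.2 0 0 25; 0 0 0 1.35 0 0 25; 0 0 0 1.35 0 0 25; 0 0 0 1.35 0 0 25; 0 0 0 1.35 0 0 25' 50
python3 -m jog '0 0 0 1.35 0 0 25; 0 0 0 0.25 0 0 25; 0 0 0 0 0 0 25' 50
python3 -c "
from h import *
go(.54,-.09,.145,-85.3)"
```

```text
t: 23.6
eef_pos: [0.4263, 0.0792, 0.1466]
tool_rot: [0.674, 0.22, 0.67, -0.219]
contact_force: [-1.2, 0.5, -0.4]
gripper_width: 0.453
t: 24.1
eef_pos: [0.426, 0.0796, 0.1452]
tool_rot: [0.558, 0.437, 0.556, -0.435]
contact_force: [-0.6, -0.1, -1.0]
gripper_width: 0.456
t: 24.4
eef_pos: [0.4262, 0.0797, 0.145]
tool_rot: [0.522, 0.48, 0.519, -0.478]
contact_force: [-1.1, 0.1, -2.0]
gripper_width: 0.454
t 24.4 pos [426.2  79.7 145. ] psi -85.22 w 38.8 F [-1.1  0.1 -2. ]
 shift in current axes mm [  0.6  99.2 178.6]  in final axes [ -0.   99.5 178.4]  turn units [ 0.01  0.01 -0.05]
```

```bash
python3 -m jog '0 12 22 0 0 0 25; 0 22 40 0 0 0 25; 0 22 40 0 0 0 25; 0 22 40 0 0 0 25; 0 20 36 0 0 0 25' 50
python3 -m jog '0 0 0 0 0 0 25; 0 0 0 0 0 0 25' 50
python3 -c "
from h import *
go(.6088,-.0845,.05,-85.3);shot('wrist','wr14')
zoom('wr14',170,390,0,190,3.3,'z14')"
```

```text
t: 24.9
eef_pos: [0.5394, -0.0918, 0.1456]
tool_rot: [0.522, 0.48, 0.519, -0.477]
contact_force: [0.2, 1.1, -1.6]
gripper_width: 0.452
t: 25.1
eef_pos: [0.5384, -0.0912, 0.1454]
tool_rot: [0.521, 0.481, 0.518, -0.479]
contact_force: [-1.1, -0.3, -1.8]
gripper_width: 0.455
t 25.1 pos [538.4 -91.2 145.4] psi -85.4 w 38.9 F [-1.1 -0.3 -1.8]
 shift in current axes mm [95.7 70.3 -1.1]  in final axes [95.4 70.8 -0.9]  turn units [-0.02  0.01 -0.04]
```

View pics/wr14.png

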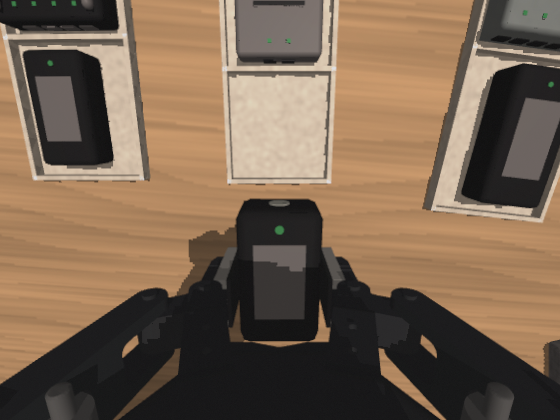

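View pics/z14.png

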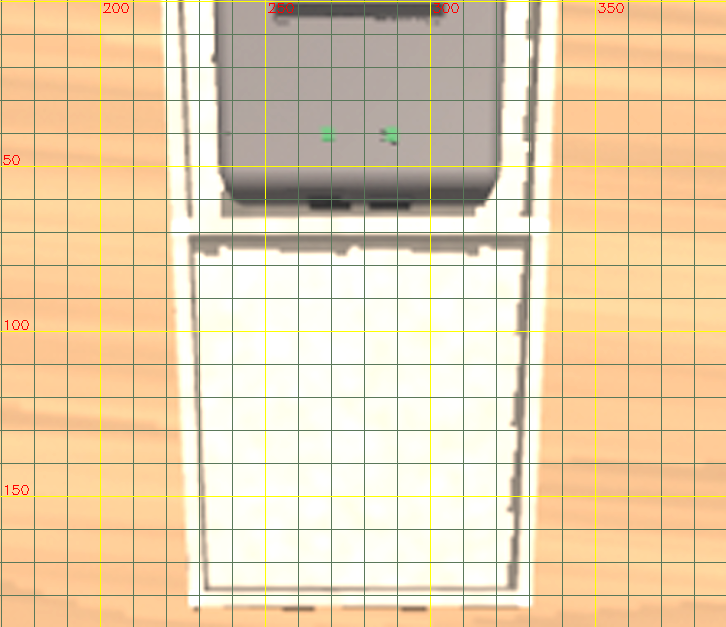

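```bash
python3 -c "
from bays import *
bay('wr14',(227.1,183.4),(330.4,183.1),(226.8,71),(330.1,71),94)
c=load('wr14');o,p,R=cur();z=p[2]-.0105+.030;print(p)
P=np.array([1000*atz(c,*q,z) for q in((254,245.5),(305,245.5),(255,319.5),(304,319.5))]);print(P.round(1),P.mean(0))
go(.6088,-.0845,.05,-85.3)"
```

```text
wr14 c [608.7 -85.1] len 97.5 98 nearW 97.6 farW 88.7 yaws 4.7 4.73 4.57
[ 0.53799761 -0.08969746  0.14523407]
[[ 555.3  -78.4  164.7]
 [ 557.1 -101.3  164.7]
 [ 516.9  -81.1  164.7]
 [ 518.8 -104.8  164.7]] [537.02885729 -91.4026503  164.7340688 ]
t 25.15 pos [538.  -89.7 145.2] psi -85.31 w 38.9 F [ 0.9  0.1 -1.5]
 shift in current axes mm [95.5 70.6  0.6]  in final axes [95.2 71.   0.6]  turn units [-0.   -0.   -0.04]
```

```bash
python3 -m jog '10 20 0 0 0 0 25; 25 30 0 0 0 0 25; 30 21 0 0 0 0 25; 25 0 0 0 0 0 25; 0 0 0 0 0 0 25' 50
python3 -m jog '10 0 0 0 0 0 25; 0 0 0 0 0 0 25; 0 0 0 0 0 0 25' 50
python3 -c "
from h import *
go(.6099,-.085,.0145,-85.3)"
```

```text
t: 25.65
eef_pos: [0.6072, -0.0811, 0.0525]
tool_rot: [0.52, 0.478, 0.522, -0.478]
contact_force: [-0.9, 0.1, -1.6]
gripper_width: 0.453
t: 25.95
eef_pos: [0.6101, -0.0839, 0.0469]
tool_rot: [0.522, 0.481, 0.518, -0.478]
contact_force: [-0.1, -0.5, -1.8]
gripper_width: 0.458
t 25.95 pos [610.1 -83.9  46.9] psi -85.35 w 39.1 F [-0.1 -0.5 -1.8]
 shift in current axes mm [32.4 -0.5  1.1]  in final axes [32.4 -0.3  1.1]  turn units [-0.01  0.   -0.06]
```

```bash
python3 -m jog '12 -0.4 1 0 0 0 25; 11 0 0 0 0 0 25; 5 0 0 0 0 0 25; 2 0 0 0 0 0 25; 0 0 0 0 0 0 25' 50
python3 -m jog '1 0 0 0 0 0 25; 0 0 0 0 0 0 25' 50
python3 -c "
from h import *
go(.6099,-.085,.0145,-85.3)"
```

```text
t: 26.45
eef_pos: [0.6095, -0.0852, 0.0154]
tool_rot: [0.521, 0.48, 0.519, -0.478]
contact_force: [-0.1, -0.3, -1.9]
gripper_width: 0.459
t: 26.65
eef_pos: [0.6099, -0.0852, 0.015]
tool_rot: [0.521, 0.481, 0.518, -0.478]
contact_force: [-1.8, 0.4, -1.7]
gripper_width: 0.456
t 26.65 pos [609.9 -85.2  15. ] psi -85.37 w 38.9 F [-1.8  0.4 -1.7]
 shift in current axes mm [ 0.5 -0.  -0.2]  in final axes [ 0.5 -0.  -0.2]  turn units [-0.01  0.01 -0.05]
```

```bash
python3 -m jog '0.6 0 0 0 0 0 25; 0 0 0 0 0 0 25' 50
python3 -m jog '0.5 0 0 0 0 0 25; 0 0 0 0 0 0 25' 50
```

```text
t: 26.85
eef_pos: [0.61, -0.0852, 0.0146]
tool_rot: [0.521, 0.481, 0.518, -0.478]
contact_force: [-0.4, 1.0, 1.5]
gripper_width: 0.455
t: 27.05
eef_pos: [0.61, -0.0852, 0.0146]
tool_rot: [0.521, 0.481, 0.518, -0.478]
contact_force: [-1.7, 1.0, 7.7]
gripper_width: 0.461
```

```bash
python3 -m jog '-0.8 0 0 0 0 0 25; 0 0 0 0 0 0 41; 0 0 0 0 0 0 46; 0 0 0 0 0 0 52; 0 0 0 0 0 0 52'
python3 -m jog '-4 0 0 0 0 0 52; -15 0 0 0 0 0 52; -25 0 0 0 0 0 52; -35 0 0 0 0 0 52; -40 -10 0 0 0 0 85'
python3 -m jog '-30 -25 -5 0 0 0 85; -10 -30 -10 0 0 0 85; 0 -5 0 0 0 0 85; 0 0 0 0 0 0 85'
python3 -c "
from h import *
go(.43,.25,.18,-30)
shot('wrist','wr15')"
```

```text
t: 27.55
eef_pos: [0.6097, -0.0852, 0.0145]
tool_rot: [0.521, 0.481, 0.518, -0.478]
contact_force: [-0.4, 0.6, 0.5]
gripper_width: 0.611
t: 28.05
eef_pos: [0.5996, -0.0858, 0.1353]
tool_rot: [0.521, 0.48, 0.518, -0.478]
contact_force: [0.5, 0.7, -0.0]
gripper_width: 0.762
t: 28.45
eef_pos: [0.5375, -0.0756, 0.1741]
tool_rot: [0.521, 0.481, 0.518, -0.478]
contact_force: [0.8, -0.4, -0.8]
gripper_width: 0.995
t 28.45 pos [537.5 -75.6 174.1] psi -85.37 w 85.0 F [ 0.8 -0.4 -0.8]
 shift in current axes mm [  -6.2  -80.9 -333.2]  in final axes [  -5.9  228.2 -255.9]  turn units [-9.23  0.02 -0.06]
```

View pics/wr15.png

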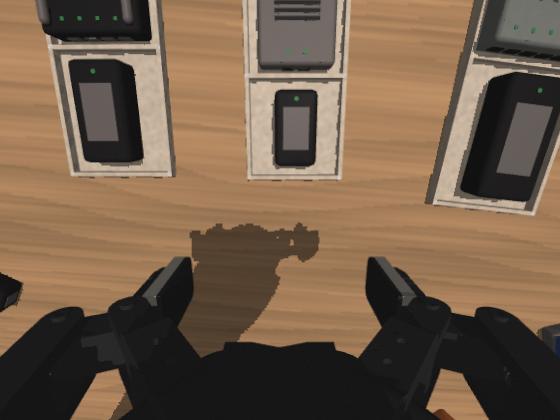

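Adapter c is centred in its bay: brick (275–317, 90–166), bay (248–343, 76–178). Now adapter d.

```bash
python3 -m jog '0 -6 -25 0 0 0 85; 0 -10 -43 0 0 0 85; 0 -10 -44 0 0 0 85; 0 -10 -44 0 0 0 85; 0 -10 -44 0 0 0 85'
python3 -m jog '0 -10 -44 0 0 0 85; 0 -10 -44 0 0 0 85; 0 -10 -35 -0.5 0 0 85; 0 0 0 -1.2 0 0 85; 0 0 0 -1.3 0 0 85'
python3 -m jog '0 0 0 -1.3 0 0 85; 0 0 0 -1.3 0 0 85; 0 0 0 -1.3 0 0 85; 0 0 0 -1.3 0 0 85; 0 0 0 -0.8 0 0 85'
python3 -m jog '0 0 0 0 0 0 85'
python3 -c "
from h import *
go(.40,.255,.18,-30)
shot('wrist','wr16')"
```

```text
t: 29.0
eef_pos: [0.4763, 0.1215, 0.1728]
tool_rot: [0.522, 0.481, 0.518, -0.478]
contact_force: [1.3, 0.1, -0.1]
gripper_width: 0.995
t: 29.5
eef_pos: [0.4364, 0.242, 0.1723]
tool_rot: [0.592, 0.39, 0.588, -0.389]
contact_force: [0.6, -0.9, -1.1]
gripper_width: 0.994
t: 30.0
eef_pos: [0.4371, 0.2403, 0.1724]
tool_rot: [0.683, 0.19, 0.679, -0.189]
contact_force: [0.2, -0.3, -0.3]
gripper_width: 0.995
t: 30.1
eef_pos: [0.437, 0.2402, 0.1725]
tool_rot: [0.683, 0.191, 0.679, -0.191]
contact_force: [0.5, 0.0, 0.3]
gripper_width: 0.994
t 30.1 pos [437.  240.2 172.5] psi -31.35 w 84.9 F [0.5 0.  0.3]
 shift in current axes mm [ -7.7  -6.6 -39.3]  in final axes [ -7.5  -5.7 -39.5]  turn units [-0.23  0.05 -0.02]
```

View pics/wr16.png

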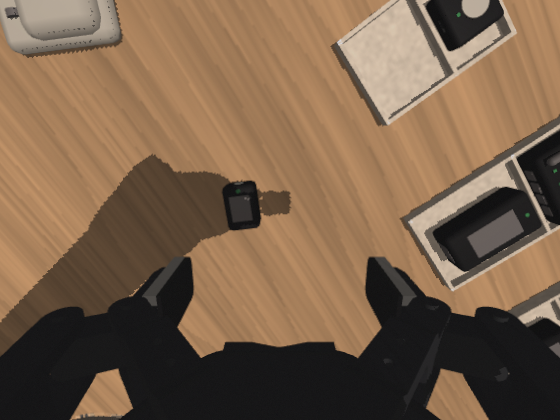

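```bash
python3 -m jog '25 -3 -18 0 0 0 85; 35 -4 -20 0.3 0 0 85; 25 0 0 0 0 0 85; 0 0 0 0 0 0 85; 0 0 0 0 0 0 85'
python3 -c "
from h import *
go(.40,.255,.1,-33)
shot('wrist','wr17')
zoom('wr16',215,270,175,235,9,'z16')
zoom('wr17',215,315,150,260,5,'z17')"
```

```text
t: 30.65
eef_pos: [0.4013, 0.2535, 0.0876]
tool_rot: [0.68, 0.203, 0.675, -0.202]
contact_force: [0.2, 0.1, 0.7]
gripper_width: 0.994
t 30.65 pos [401.3 253.5  87.6] psi -33.28 w 84.9 F [0.2 0.1 0.7]
 shift in current axes mm [-12.4   0.6  -1.8]  in final axes [-12.4   0.6  -1.9]  turn units [-0.05  0.05 -0.02]
```

View pics/wr17.png

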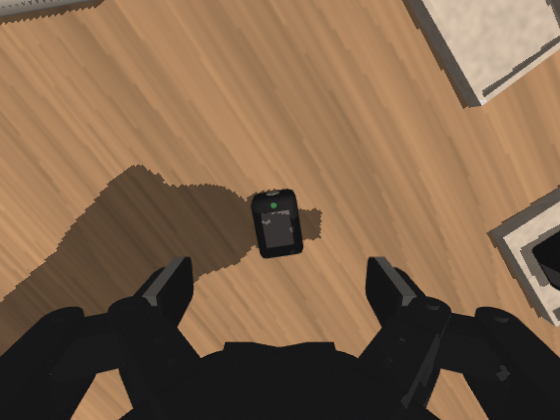

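View pics/z16.png

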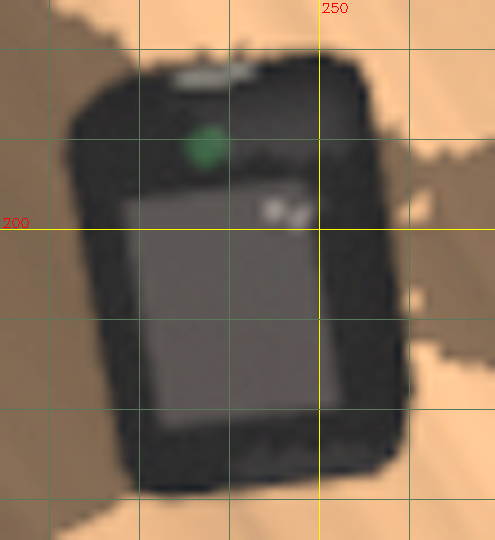

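View pics/z17.png

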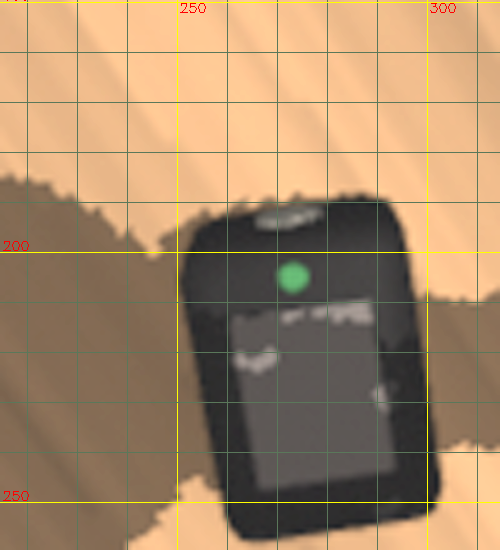

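```bash
python3 -c "
from h import *
a=((228.1,196.7),(248.1,194.5),(252.3,219.3),(232.3,222.1));b=((260.5,212.9),(288.5,208.9),(293.9,243.5),(265.9,247.5))
print(tri('wr16',a,'wr17',b))
rect('wr16',a,.028);rect('wr17',b,.028)"
```

```text
[[396.3 269.5  27.9]
 [414.7 261.   28.3]
 [404.  237.   28.6]
 [384.1 244.6  25.5]]
wr16 ctr [399.9 253.1] edges [20.2 26.2 20.8 26.9] axis0->far deg 65.81
wr17 ctr [400.  253.2] edges [20.2 26.8 20.9 26.9] axis0->far deg 65.01
```

```bash
python3 -m jog '15 0 0 -0.8 0 0 85; 20 0 0 -0.65 0 0 85; 15 0 0 0 0 0 85; 0 0 0 0 0 0 85; 0 0 0 0 0 0 85'
python3 -c "
from h import *
go(.40,.2532,.008,-24.6)"
```

```text
t: 31.2
eef_pos: [0.4018, 0.254, 0.0385]
tool_rot: [0.693, 0.151, 0.689, -0.149]
contact_force: [-0.7, -0.4, 0.0]
gripper_width: 0.997
t 31.2 pos [401.8 254.   38.5] psi -24.54 w 85.2 F [-0.7 -0.4  0. ]
 shift in current axes mm [30.5 -1.6 -1.5]  in final axes [30.5 -1.5 -1.3]  turn units [ 0.01  0.05 -0.03]
```

```bash
python3 -m jog '13 -0.6 -1.4 0 0 0 85; 10 0 0 0 0 0 85; 5 0 0 0 0 0 85; 0 0 0 0 0 0 85; 0 0 0 0 0 0 85' 40
python3 -c "
from h import *
go(.40,.2532,.008,-24.6)"
python3 -m jog '0 0 0 0 0 0 20; 0 0 0 0 0 0 20; 0 0 0 0 0 0 20; 0 0 0 0 0 0 20; 0 0 0 0 0 0 20' 40
python3 -m jog '0 0 0 0 0 0 20;0 0 0 0 0 0 20' 40
python3 -m jog '-10 0 0 0 0 0 20; -25 0 0 0 0 0 20; -35 0 0 0 0 0 20; -35 0 0 0 0 0 20; -30 0 0 0.5 0 0 20' 40
python3 -m jog '0 0 0 1.2 0 0 20; 0 0 0 1.35 0 0 20; 0 0 0 1.35 0 0 20; 0 0 0 1.35 0 0 20; 0 0 0 1.35 0 0 20' 40
python3 -m jog '0 0 0 1.35 0 0 20; 0 0 0 1.35 0 0 20; 0 0 0 0.3 0 0 20; 0 0 0 0 0 0 20' 40
python3 -c "
from h import *
go(.54,.288,.14,-85.3)"
```

```text
t: 31.7
eef_pos: [0.3994, 0.2536, 0.0093]
tool_rot: [0.693, 0.15, 0.689, -0.15]
contact_force: [0.8, -0.2, 0.4]
gripper_width: 0.997
t 31.7 pos [399.4 253.6   9.3] psi -24.48 w 85.1 F [ 0.8 -0.2  0.4]
 shift in current axes mm [ 1.3 -0.1  0.7]  in final axes [ 1.3 -0.1  0.7]  turn units [ 0.02  0.05 -0.02]
t: 32.2
eef_pos: [0.3994, 0.2539, 0.0097]
tool_rot: [0.693, 0.15, 0.689, -0.149]
contact_force: [-1.3, -0.1, 5.3]
gripper_width: 0.388
t: 32.4
eef_pos: [0.3995, 0.2539, 0.0097]
tool_rot: [0.693, 0.15, 0.689, -0.149]
contact_force: [-1.5, 0.9, 5.1]
gripper_width: 0.389
t: 32.9
eef_pos: [0.3987, 0.2535, 0.1463]
tool_rot: [0.689, 0.169, 0.685, -0.168]
contact_force: [-0.0, 0.4, -1.3]
gripper_width: 0.389
t: 33.4
eef_pos: [0.3983, 0.2537, 0.1448]
tool_rot: [0.59, 0.393, 0.587, -0.391]
contact_force: [-0.0, -0.3, -0.7]
gripper_width: 0.389
t: 33.8
eef_pos: [0.3984, 0.2537, 0.1445]
tool_rot: [0.523, 0.479, 0.52, -0.476]
contact_force: [0.2, -0.1, -0.2]
gripper_width: 0.39
t 33.8 pos [398.4 253.7 144.5] psi -84.94 w 33.3 F [ 0.2 -0.1 -0.2]
 shift in current axes mm [  5.2 144.  -21.6]  in final axes [  4.5 143.9 -22.5]  turn units [ 0.06  0.01 -0.05]
```

```bash
python3 -m jog '0 20 -3 0.06 0 0 20; 0 40 -6 0 0 0 20; 0 42 -6 0 0 0 20; 0 40 -6 0 0 0 20; 0 2 -1 0 0 0 20' 40
python3 -m jog '0 0 0 0 0 0 20; 0 0 0 0 0 0 20' 40
python3 -c "
from h import *
go(.6035,.2945,.05,-85.3);shot('wrist','wr18')
zoom('wr18',170,390,50,210,3.6,'z18')
zoom('wr18',230,330,210,340,4.5,'z18h')"
```

```text
t: 34.3
eef_pos: [0.5451, 0.2876, 0.1457]
tool_rot: [0.523, 0.481, 0.517, -0.477]
contact_force: [-0.6, -0.6, -0.4]
gripper_width: 0.385
t: 34.5
eef_pos: [0.5392, 0.2869, 0.1448]
tool_rot: [0.521, 0.48, 0.519, -0.479]
contact_force: [-0.1, 0.5, 0.1]
gripper_width: 0.389
t 34.5 pos [539.2 286.9 144.8] psi -85.37 w 33.2 F [-0.1  0.5  0.1]
 shift in current axes mm [95.  64.4 -2.5]  in final axes [94.8 64.7 -2.3]  turn units [-0.01  0.01 -0.03]
```

View pics/wr18.png

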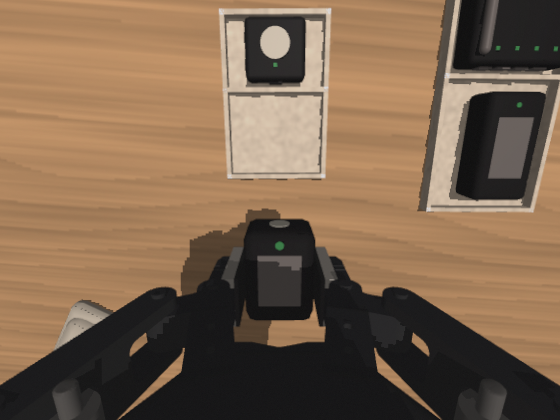

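View pics/z18.png

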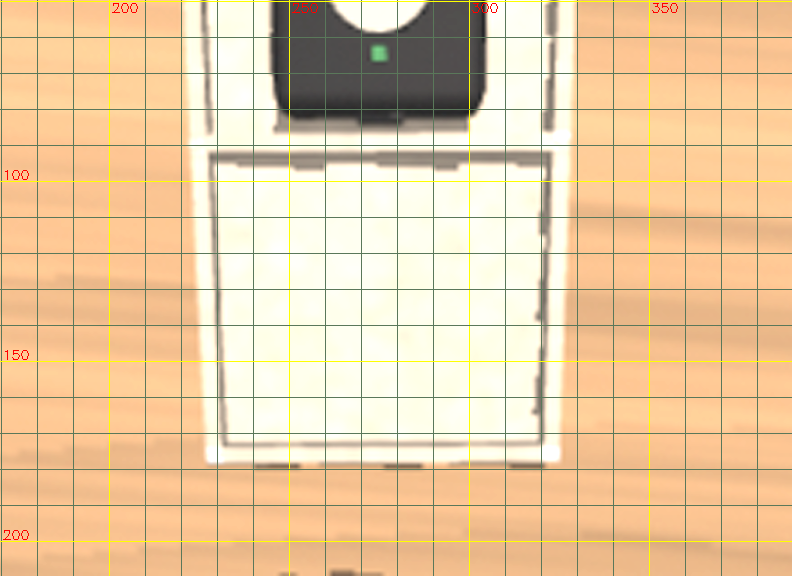

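View pics/z18h.png

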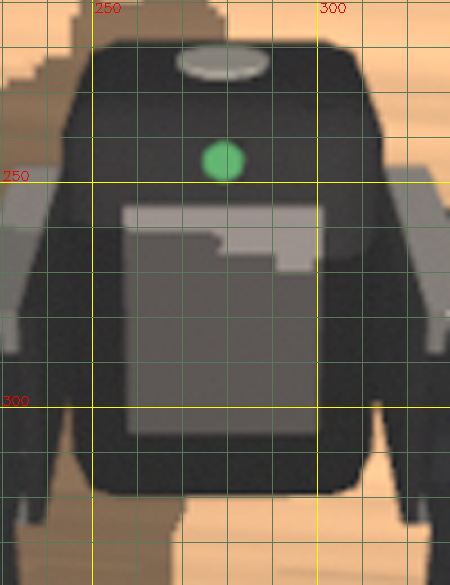

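```bash
python3 -c "
from bays import *
bay('wr18',(227,178.1),(324.8,177.8),(227.6,91.7),(322.8,91.7),72)
c=load('wr18');z=.1448-.0097+.028
P=np.array([1000*atz(c,*q,z) for q in((256.6,255.5),(301.3,255.5),(257.9,305.7),(300.2,305.7))]);print(P.mean(0))
go(.6035,.2945,.05,-85.3)"
```

```text
wr18 c [603.4 295.3] len 75.6 76 nearW 91.8 farW 82.9 yaws 4.9 4.77 4.6
[538.70503502 286.99381067 163.1       ]
t 34.55 pos [539.  287.1 144.9] psi -85.37 w 33.4 F [-0.2 -0.   0.4]
 shift in current axes mm [95.1 64.6 -2.2]  in final axes [94.9 64.9 -2.1]  turn units [-0.01  0.   -0.03]
```

```bash
python3 -m jog '10 18 -1 0 0 0 20; 25 28 -1 0 0 0 20; 30 19 -1 0 0 0 20; 25 0 0 0 0 0 20; 0 0 0 0 0 0 20' 40
python3 -m jog '10 0 0 0 0 0 20; 0 0 0 0 0 0 20; 0 0 0 0 0 0 20' 40
python3 -c "
from h import *
go(.6038,.2951,.0137,-85.3)"
```

```text
t: 35.05
eef_pos: [0.6021, 0.2949, 0.0521]
tool_rot: [0.52, 0.478, 0.519, -0.48]
contact_force: [-2.0, 0.1, -1.3]
gripper_width: 0.388
t: 35.35
eef_pos: [0.6055, 0.296, 0.0466]
tool_rot: [0.521, 0.481, 0.518, -0.478]
contact_force: [-0.5, 0.1, -0.7]
gripper_width: 0.388
t 35.35 pos [605.5 296.   46.6] psi -85.39 w 33.1 F [-0.5  0.1 -0.7]
 shift in current axes mm [32.9 -1.9  0.8]  in final axes [32.9 -1.7  0.8]  turn units [-0.02 -0.   -0.06]
```

```bash
python3 -m jog '12 -1.6 0.8 0 0 0 20; 11 0 0 0 0 0 20; 5 0 0 0 0 0 20; 2 0 0 0 0 0 20; 0 0 0 0 0 0 20' 40
python3 -m jog '1.5 0 0 0 0 0 20; 0 0 0 0 0 0 20' 40
python3 -c "
from h import *
go(.6038,.2951,.0137,-85.3)"
```

```text
t: 35.85
eef_pos: [0.6039, 0.2944, 0.015]
tool_rot: [0.521, 0.481, 0.518, -0.479]
contact_force: [0.3, -0.3, -0.6]
gripper_width: 0.385
t: 36.05
eef_pos: [0.6042, 0.2946, 0.014]
tool_rot: [0.521, 0.481, 0.518, -0.478]
contact_force: [-1.3, 0.5, -1.1]
gripper_width: 0.387
t 36.05 pos [604.2 294.6  14. ] psi -85.43 w 33.1 F [-1.3  0.5 -1.1]
 shift in current axes mm [ 0.3 -0.4 -0.5]  in final axes [ 0.3 -0.4 -0.5]  turn units [-0.02  0.   -0.05]
```

```bash
python3 -m jog '0.6 0 0 0 0 0 20; 0 0 0 0 0 0 20' 40
python3 -m jog '0.3 0 0 0 0 0 20; 0 0 0 0 0 0 20' 40
```

```text
t: 36.25
eef_pos: [0.6044, 0.2946, 0.0139]
tool_rot: [0.521, 0.481, 0.518, -0.478]
contact_force: [-1.2, -0.9, 2.9]
gripper_width: 0.388
t: 36.45
eef_pos: [0.6044, 0.2946, 0.0138]
tool_rot: [0.521, 0.481, 0.518, -0.478]
contact_force: [-3.0, -0.8, 5.9]
gripper_width: 0.39
```

```bash
python3 -m jog '-0.7 0 0 0 0 0 20; 0 0 0 0 0 0 35; 0 0 0 0 0 0 40; 0 0 0 0 0 0 46; 0 0 0 0 0 0 46'
python3 -m jog '-4 0 0 0 0 0 46; -15 0 0 0 0 0 46; -25 0 0 0 0 0 46; -35 0 0 0 0 0 46; -40 -10 0 0 0 0 85'
python3 -m jog '-35 -25 5 0 0 0 85; -35 -30 10 0 0 0 85; -30 -5 0 0 0 0 85; 0 0 0 0 0 0 85; 0 0 0 0 0 0 85'
python3 -c "
from h import *
go(.53,.1,.27,-85.3)
shot('wrist','wr19');shot('top','top1');shot('side','side1')
zoom('wr19',200,350,40,220,3.3,'z19')"
```

```text
t: 36.95
eef_pos: [0.6041, 0.2946, 0.0136]
tool_rot: [0.521, 0.481, 0.518, -0.478]
contact_force: [-0.7, -0.4, 0.6]
gripper_width: 0.541
t: 37.45
eef_pos: [0.594, 0.2933, 0.1346]
tool_rot: [0.521, 0.481, 0.518, -0.479]
contact_force: [0.8, 0.6, 1.0]
gripper_width: 0.694
t: 37.95
eef_pos: [0.5346, 0.2744, 0.2337]
tool_rot: [0.521, 0.482, 0.518, -0.477]
contact_force: [0.3, 0.0, -1.3]
gripper_width: 0.99
t 37.95 pos [534.6 274.4 233.7] psi -85.41 w 84.5 F [ 0.3  0.  -1.3]
 shift in current axes mm [-36.7 -18.3 173.4]  in final axes [-36.3 -18.9 173.4]  turn units [-0.02 -0.01 -0.07]
```

View pics/wr19.png

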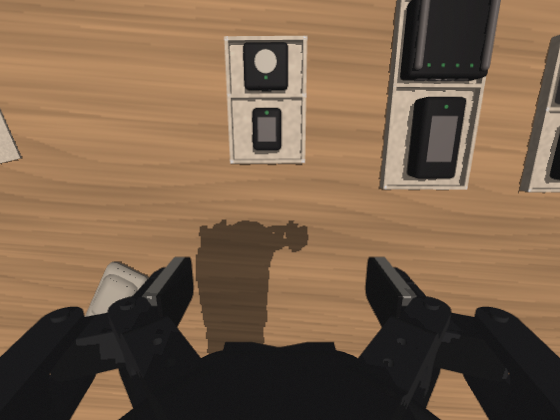

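View pics/side1.png

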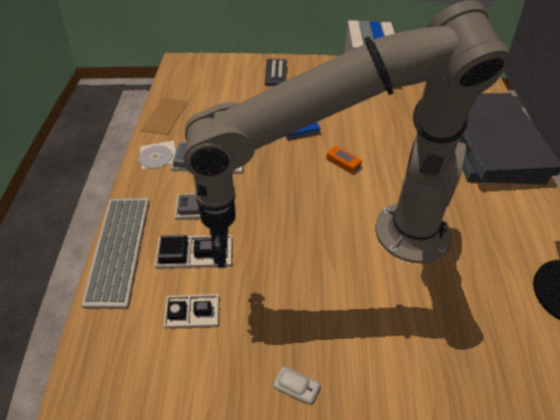

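View pics/top1.png

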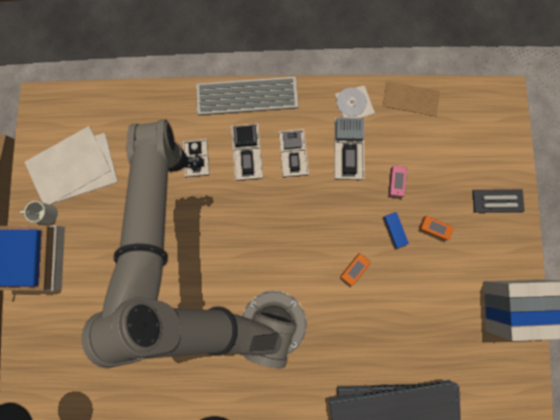

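All four sit in their trays. The mouse (297,385 in side, 144,229 in top) and the eraser haven't moved. Now a numeric check of b, c and d from the free views.

```bash
python3 - <<'E'
from bays import *
def plate(tag,u0,u1,v0,v1,z,L):
    c=load(tag);im=c['im'][v0:v1,u0:u1].astype(int)
    g=im.mean(2);m=((g>70)&(im.max(2)-im.min(2)<28)&(g<150)).astype(np.uint8)
    n,l,s,_=cv2.connectedComponentsWithStats(m);k=1+s[1:,4].argmax()
    q=cv2.boxPoints(cv2.minAreaRect(np.argwhere(l==k)[:,::-1].astype(np.float32)))+[u0,v0]
    P=np.array([atz(c,*p,z)[:2]*1000 for p in q]);e=np.roll(P,-1,0)-P;n=np.linalg.norm(e,axis=1);i=n.argmax();a=np.degrees(np.arctan2(e[i,1],e[i,0]))%180
    print(tag,L,P.mean(0).round(1),n.round(1),(a if a<90 else a-180).round(1))
plate('wr12',257,304,88,165,.036,'b want 608.4 95.9 4.7')
plate('wr15',278,314,100,158,.034,'c want 608.7 -85 4.7')
plate('wr19',255,280,112,148,.032,'d want 603.4 295 4.7')
plate('wr9',255,305,95,185,.038,'a want 615.4 -297.8 -1.85')
E
```

```text
wr12 b want 608.4 95.9 4.7 [608.5  96.2] [28.9 50.2 30.4 50.2] 3.8
wr15 c want 608.7 -85 4.7 [608.7 -85.4] [23.7 37.6 24.6 37.6] 6.1
wr19 d want 603.4 295 4.7 [603.2 294.6] [19.1 26.2 19.5 26.2] 3.5
wr9 a want 615.4 -297.8 -1.85 [ 616.  -297.7] [33.9 63.6 36.  63.6] -3.0
```

View pics/z19.png

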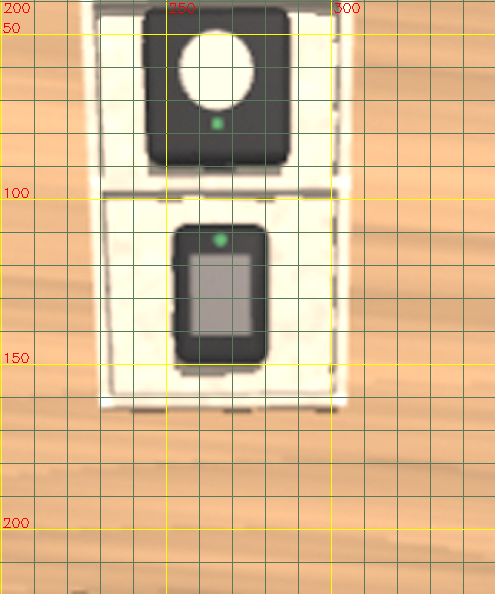

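All four are within about 1 mm and 1.5° of target, and the arm is clear. Handing in.

```bash
python3 -c "
from station import bot
print(bot.get_obs()['contact_force'].round(1));print(bot.hand_in())"
```

```text
[ 0.3 -0.3  0.5]
the job is handed in; nothing more can be done
None
```

I put all four adapters into the bays of their matching devices, in the order a, b, c, d, and handed the job in at about 38 s of the 99 s allowed. I lowered each until the wrist force showed it touching the bay floor, then released it.

- **Position:** the last wrist pictures put every adapter within about 1 mm of its bay centre. The length direction came out within about 1.5° of the device direction. All four lie flat with their grey plates up.
- **Bystanders:** the mouse and eraser look unmoved in the before and after overview pictures, and the arm was raised clear and touching nothing.
- **Small disagreements:** measured rim heights came out at 11–13 mm against the stated 14 mm. One triangulated rim corner on bay b read 3 mm and I discarded it. Neither affected the placing.
- **Forces:** the highest force I saw in the readings was about 11 N, against the limits of 40 N and 120 N.

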